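# Refresh the guest soap dish from the screw-top jar

## Task

Refresh the guest soaps: clear every used soap bar off the blue dish into the green scrap tub, and unscrew the jar's brass cap while the jar stands in its well in the organiser, laying the cap flat on the bare shelf top. Only then take out the open jar and tip it over the cleared dish until all its round fresh soaps lie in the dish, and stand the empty jar upright back in its well, left open for refilling. Leave the comb, clipper case, vase and aluminium cup alone.

Things in the scene. Friction and masses are not known exactly. Their poses are not given: they have to be found in the camera images.
- Organiser: white plastic cosmetic organiser, fixed to the shelf, 121 mm (x) by 197 mm (y), walls 4 mm thick with their tops 44 mm above the shelf, floor 4 mm thick. Origin: centre of its underside. Along its front (-x) half lie a bay, the square jar well in the middle, and a bay (at +y, for the clipper case); a long slot at its +x side holds the comb
- JarWell (a point): centre of the floor of the square jar well in the organiser (71 by 71 mm inside, sides along the organiser's x and y, 40 mm deep); axes as the organiser's
- Jar: clear square jar, 0.28 kg, standing in the jar well (which stops it turning), its cap screwed on. Body 66 by 66 mm (sides along its x and y), 84 mm high; above it a round threaded neck (60 mm over the thread) to the mouth at 103 mm. Inside, a straight round well 49 mm across from the mouth to a floor at 6 mm: soaps roll out once tipped past level. Origin: centre of its underside, z up
- JarMouth (a point): centre of the jar's mouth, 103 mm above the jar's origin; axes as the jar's
- Cap: round brass screw cap, 67 mm across, 20 mm high, 0.12 kg, ribbed straight side to grip. Origin: centre of its open lower edge, z up through its closed top. Screwed on, its origin lies 86 mm above the jar's. Unscrews counter-clockwise seen from above, rising 11 mm per turn, so the hand must rise with it; free after about 295 degrees (9 mm of rise), before that a pull lifts the whole jar
- Fresh1: round fresh guest soap (pink), a slippery ball of 29 mm diameter, 14 g, in the closed jar at the start. Origin: its centre
- Fresh2: round fresh guest soap (green), a slippery ball of 29 mm diameter, 14 g, in the closed jar at the start. Origin: its centre
- Fresh3: round fresh guest soap (yellow), a slippery ball of 29 mm diameter, 14 g, in the closed jar at the start. Origin: its centre
- Fresh4: round fresh guest soap (lilac), a slippery ball of 29 mm diameter, 14 g, in the closed jar at the start. Origin: its centre. May be absent
- SoapDish: blue stoneware soap dish, loose, 1.1 kg, 150 mm (x) by 200 mm (y), rim 28 mm high, walls 5 mm, floor at 7 mm with 3 mm drain ribs along y. Origin: centre of its underside
- Bar1: used soap bar (cream), 62 mm (x) by 32 mm (y) by 28 mm high, 55 g, lying on the dish's ribs at the start (so it stands 10 mm proud of the rim). Origin: centre of its underside. One of the three may be absent
- Bar2: used soap bar (pale green), 62 mm (x) by 32 mm (y) by 28 mm high, 55 g, lying on the dish's ribs at the start (so it stands 10 mm proud of the rim). Origin: centre of its underside. One of the three may be absent
- Bar3: used soap bar (tan), 62 mm (x) by 32 mm (y) by 28 mm high, 55 g, lying on the dish's ribs at the start (so it stands 10 mm proud of the rim). Origin: centre of its underside. One of the three may be absent
- ScrapTub: green plastic scrap tub, loose, open on top, 140 mm (x) by 180 mm (y) by 50 mm high, walls and floor 5 mm. Origin: centre of its underside
- Comb: dark wooden comb, 33 by 168 by 7 mm, lying in the long slot of the organiser. Origin: centre of its underside. Leave it alone
- ClipperCase: steel nail clipper case, 58 by 38 by 15 mm, lying in the organiser's bay beside the jar well; may be absent. Origin: centre of its underside. Leave it alone
- Vase: white ceramic vase, 86 mm across, 150 mm high, standing on the shelf. Origin: centre of its underside. Leave it alone
- AluCup: empty aluminium cup, 72 mm across, 85 mm high, standing on the shelf. Origin: centre of its underside. Leave it alone
Mind the look-alikes: they are no part of the job. What is shaped like the Bar2 but pink, red or turquoise is not meant.

How it is judged:
By the outcome, as a careful person would: the job done as asked, in the order asked, and still so for the second after the job is handed in, with the robot touching nothing.
Of Bar1, Bar2, Bar3 only 2 to 3 are there at a start; the rules pass over those that are not, and their reading is None.
Of Fresh4, ClipperCase only 1 to 2 are there at a start; the rules pass over those that are not, and their reading is None.
At some moment in a run one of Bar1, Bar2, Bar3, ScrapTub may be knocked a few centimetres aside while the robot is not near it.
It also fails if it takes over 192 s, if anything falls off the work surface, if the arm or the gripper's body presses on something with over 40 N, if the wrist force passes 120 N, or if a joint passes its speed limit or range.

## Robot

A 6-joint arm with a two-finger parallel gripper is mounted at the origin on the work surface. World frame = base frame: x ahead of the robot, y to its left, z up, the work surface at z = 0. Lengths are in m, angles in rad, forces in N, time in s.
With the tool pointing down it reaches from about 0.375 to 0.975 m from the base axis. Payload 3.8 kg.
Tool frame: the origin (TCP) lies midway between the tips of the shut fingers; the grasp point (between the pads) lies 19 mm behind it; z points along the fingers, y is the line along which they close (so a half turn about z gives the same grasp; the last joint's range is limited). The gripper opens to 85 mm and grips with 20 to 120 N. Pads are 22 mm wide; open, the fingers measure 114 mm over their backs; the gripper's body (76 mm by 85 mm) begins 54 mm behind the grasp point. The pads swing forward as they close: fully open they stand 13 mm farther back than shut.
Start: joints at [1.198, 0.264, 1.604, -0, 1.274, -0.037], TCP at [0.222, 0.637, 0.231] pointing down, gripper open.
Joint ranges: [-2.63, 2.63], [-0.94, 2.18], [0.31, 2.57], [-1.31, 4.45], [0, 2.66], [-2.55, 2.55]. Speed limits (rad/s): [2.57, 2.57, 3.14, 3.14, 3.14, 3.14].

## Interface

Orientations are given as a rotation vector (axis times angle).
In Python, from workcell import bot, imaging gives the robot as it stands.
- The arm moves only by the tool step_arm, never from a script. Its argument "series" is a list of rows, each an object of numbers: "grip": the closure, from -1 (fully open) to 1 (shut); "x", "y", "z": the shift along the tool's x, y, z normalised to -1 to 1, where 1 is 500 mm; "ax", "ay", "az": the turn, a rotation vector about the tool's x, y, z normalised to -1 to 1, where 1 is 30 degrees. A call has 1 to 12 rows; each row is the pose to reach, as a shift and turn from the pose commanded when the call began, along the tool's axes at that moment; what a row does not reach only later rows make up. A row lasts 1/10 s, in which the tool goes at most 50 mm and 8.59 degrees, less where a joint would pass 70% of its speed; a pose out of reach is approached as far as the arm can. A call with a number of a shift or a turn outside -1 to 1 is refused whole. A call with a gripper value outside its range is refused whole. The fingers move at their own pace and stop on an object; "force" is the grip in N (left out, the last holds). Time passes only in rows, so rows that repeat a pose let the fingers close. It gives the time, the measured TCP pose, the force, the opening and the grip force at its end, in the units of the state.
- bot.read_state(): the state, without advancing time (a new reading comes with each control period).
- imaging.read_camera(name): name is "scene" or "side" or "wrist"; returns a dict with "img" (400x640x3 uint8, red, green, blue), "fx", "fy", "cx", "cy" (pixels), "R" (3x3) and "t" (3): a world point X has camera coordinates R X + t. Camera axes: x right, y down, z forward; pixel columns grow to the right and rows downward; lengths in m; the calibration is good to about 2 mm. A picture is of the moment at which its call begins. There is no depth.
- bot.finish_job(): hands the job in; it is judged then, once.
The state is a dict: "time": time; "q": joint angles; "joint_vel": joint speeds; "joint_torque": joint torques, N m; "tool_pos": TCP position; "tcp_rot": TCP orientation; "wrist_force": force on the tool from outside, world axes, zero at the start; "torque": the same for the moment, N m; "width": opening from 0.0 (shut) to 1.0 (fully open); "grip_force": force on a finger pad.
Only numpy, scipy, OpenCV 4.12 (cv2) and the standard library are available. Lean on these libraries where they do the work, as an engineer would, in place of code of your own. Each camera call takes 0.05 s, during which the arm holds its last target. There are 200 camera calls.

## Working session

There is one attempt and no reset: what is moved stays moved. The work goes in short steps, Python scripts to look and compute and a tool call to move; the robot and the scene stay as the last step left them, time stands still between calls to the robot, and variables do not carry over. Pictures are saved under pics/ and viewed, at most 14 in all, crops included, and the job is handed in when it is done.

Besides the shell and the picture viewer there is one more tool, called after ">>>" as name(argument=value, ...), one argument or row to a line, values as JSON. step_arm: Moves the arm, as the interface text tells. Scaled input: -1 to 1 covers 500 mm each way for a shift and 30 degrees each way for a turn. Its arguments: {"type":"object","properties":{"series":{"type":"array","items":{"type":"object","properties":{"grip":{"type":"number"},"x":{"type":"number","minimum":-1,"maximum":1},"y":{"type":"number","minimum":-1,"maximum":1},"z":{"type":"number","minimum":-1,"maximum":1},"ax":{"type":"number","minimum":-1,"maximum":1},"ay":{"type":"number","minimum":-1,"maximum":1},"az":{"type":"number","minimum":-1,"maximum":1}}}},"force":{"type":"number"}},"required":["series"]}

```bash
mkdir -p pics; ls; cat > h.py <<'E'
import numpy as np,cv2
from scipy.spatial.transform import Rotation as Ro
from workcell import bot,imaging
def snap(n,f=None):
    c=imaging.read_camera(n)
    if f: cv2.imwrite('pics/'+f,cv2.cvtColor(c['img'],cv2.COLOR_RGB2BGR))
    return c
def ray(c,u,v,z):
    R=np.array(c['R']);t=np.array(c['t']);o=-R.T@t
    d=R.T@np.array([(u-c['cx'])/c['fx'],(v-c['cy'])/c['fy'],1]);return o+d*(z-o[2])/d[2]
def proj(c,X):
    p=np.array(c['R'])@np.array(X)+np.array(c['t']);return c['fx']*p[0]/p[2]+c['cx'],c['fy']*p[1]/p[2]+c['cy']
E
python3 - <<'E'
from h import *
a=snap('scene','s1.png');b=snap('side','d1.png');w=snap('wrist','w1.png')
for c in (a,b,w): print(c['fx'],-np.array(c['R']).T@c['t'],np.array(c['R'])[2])
print(bot.read_state())
E
```

```text
pics
376.09218654752544 [ 0.95396532 -0.66573242  1.0099545 ] [-0.27679826  0.52999513 -0.80155342]
429.72118534159284 [0.22453689 0.5513282  0.94092492] [ 0.36910713 -0.55299799 -0.74696262]
297.6477670433988 [0.14458895 0.66338049 0.37222408] [ 0.30434156 -0.10934709 -0.94626604]
{'time': 0.15, 'q': array([ 1.19809763e+00,  2.64632354e-01,  1.60508707e+00,  3.31687547e-06,
        1.27369436e+00, -3.68883008e-02]), 'joint_vel': array([ 1.28700956e-04, -3.52172638e-03, -5.48313144e-03,  9.28767220e-05,
       -9.17257470e-04, -5.47955096e-05]), 'joint_torque': array([-1.32476918e-03, -5.15905309e+01, -3.67962599e+01, -1.11976851e-04,
        8.01047572e-03, -2.11402488e-05]), 'tool_pos': array([0.22221823, 0.63676024, 0.23019836]), 'tcp_rot': array([-5.24953611e-01, -3.09704277e+00,  2.79949405e-03]), 'wrist_force': array([0.25335762, 0.50152767, 0.41365012]), 'torque': array([-0.00379829,  0.01205778, -0.00503559]), 'grip_force': 0.0, 'width': 0.997614224108158}
```

View pics/s1.png

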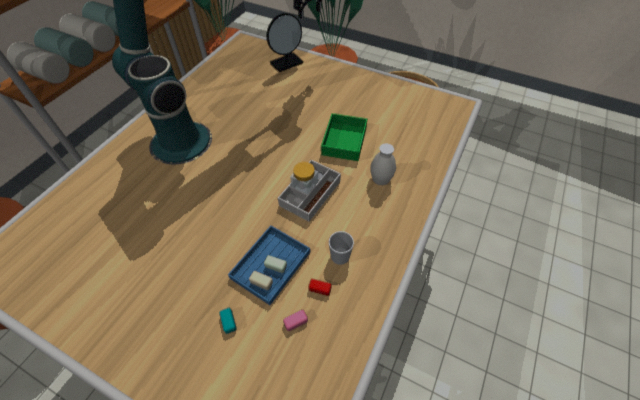

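View pics/d1.png

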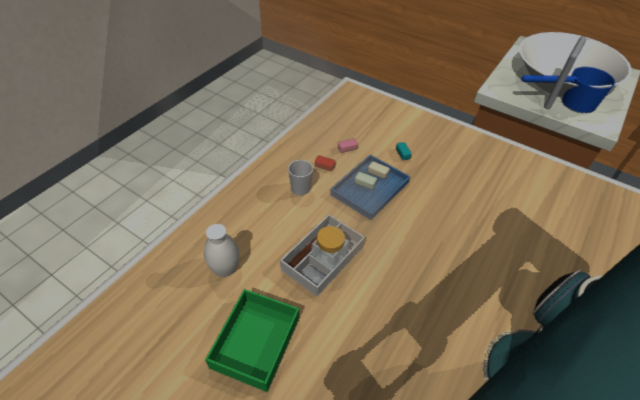

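The scene shows the cream bar at (260,281), the green bar at (275,265), the dish around (270,265), the cap at (303,171), the organiser at (310,190) and the tub at (345,137). The side view agrees. I'll measure these next.

```bash
cat >> h.py <<'E'
def quad(c,pts,z):
    P=np.array([ray(c,u,v,z)[:2] for u,v in pts],np.float32)
    (m,s,a)=cv2.minAreaRect(P*1000);return np.round(m,0),np.round(s,0),round(a,1)
def blob(c,lo,hi,z,roi,n=3,amin=30):
    "hsv colour blobs in roi -> list (world rect mm, pixel centre, area)"
    h=cv2.cvtColor(c['img'],cv2.COLOR_RGB2HSV);m=cv2.inRange(h,np.array(lo),np.array(hi));k=np.zeros_like(m);x0,y0,x1,y1=roi;k[y0:y1,x0:x1]=255;m&=k
    cs=sorted(cv2.findContours(m,cv2.RETR_EXTERNAL,cv2.CHAIN_APPROX_NONE)[0],key=cv2.contourArea)[::-1][:n]
    return [(quad(c,q[:,0].astype(float),z),np.round(q[:,0].mean(0)),cv2.contourArea(q)) for q in cs if cv2.contourArea(q)>amin]
E
python3 - <<'E'
from h import *
a=snap('scene');b=snap('side')
def hsv(c,u,v): return cv2.cvtColor(c['img'],cv2.COLOR_RGB2HSV)[v,u]
print([hsv(a,*p) for p in [(260,277),(262,285),(275,262),(276,269),(303,169),(250,262)]])
print([hsv(b,*p) for p in [(379,167),(379,174),(366,178),(366,186),(331,236),(375,195)]])
print('dish',quad(a,[(271,228),(310,246),(269,302),(230,266)],.028))
print('org',quad(a,[(313,161),(341,178),(310,217),(279,196)],.044))
print('tub',quad(a,[(332,115),(367,121),(360,159),(322,152)],.05))
print('dishS',quad(b,[(372,156),(410,178),(372,216),(331,188)],.028))
print('orgS',quad(b,[(330,217),(366,243),(317,291),(281,263)],.044))
print('tubS',quad(b,[(248,291),(300,302),(267,386),(208,366)],.05))
print('cap',blob(a,(10,150,120),(30,255,255),.106,(290,160,318,182)),blob(b,(10,150,120),(30,255,255),.106,(310,222,350,255)))
for c,roi in((a,(240,245,300,295)),(b,(345,160,398,195))):
  print(blob(c,(15,15,150),(60,110,255),.038,roi))
big=np.hstack([cv2.resize(a['img'][220:340,220:340],(400,400),interpolation=2),cv2.resize(b['img'][150:270,280:400],(400,400),interpolation=2)])
cv2.imwrite('pics/z1.png',big[:,:,::-1])
E
```

```text
[array([ 31,  35, 170], dtype=uint8), array([ 24,  54, 123], dtype=uint8), array([ 46,  22, 171], dtype=uint8), array([50, 34, 90], dtype=uint8), array([ 20, 184, 168], dtype=uint8), array([105, 140, 124], dtype=uint8)]
[array([ 29,  42, 172], dtype=uint8), array([ 21,  57, 121], dtype=uint8), array([ 39,  32, 166], dtype=uint8), array([ 34,  36, 114], dtype=uint8), array([ 19, 162, 167], dtype=uint8), array([106,  81, 120], dtype=uint8)]
dish (array([ 574., -284.]), array([203., 160.]), 85.3)
org (array([567.,  -2.]), array([194., 130.]), 81.9)
tub (array([566., 260.]), array([135., 206.]), 16.1)
dishS (array([ 571., -281.]), array([196., 152.]), 81.1)
orgS (array([546.,  13.]), array([194., 124.]), 83.5)
tubS (array([547., 279.]), array([130., 199.]), 16.2)
cap [((array([534.,   8.]), array([65., 62.]), 81.9), array([303., 169.]), 231.0)] [((array([536.,   7.]), array([63., 63.]), 35.2), array([330., 237.]), 426.5)]
[((array([ 589., -348.]), array([54., 25.]), 3.1), array([260., 278.]), 138.0), ((array([ 599., -286.]), array([54., 23.]), 7.2), array([275., 262.]), 119.5), ((array([ 682., -325.]), array([35., 50.]), 27.1), array([294., 287.]), 119.0)]
[((array([ 668., -302.]), array([81., 38.]), 84.7), array([351., 165.]), 108.5), ((array([ 596., -281.]), array([56., 28.]), 6.3), array([366., 178.]), 105.0), ((array([ 586., -343.]), array([56., 29.]), 3.0), array([378., 167.]), 103.0)]
```

View pics/z1.png

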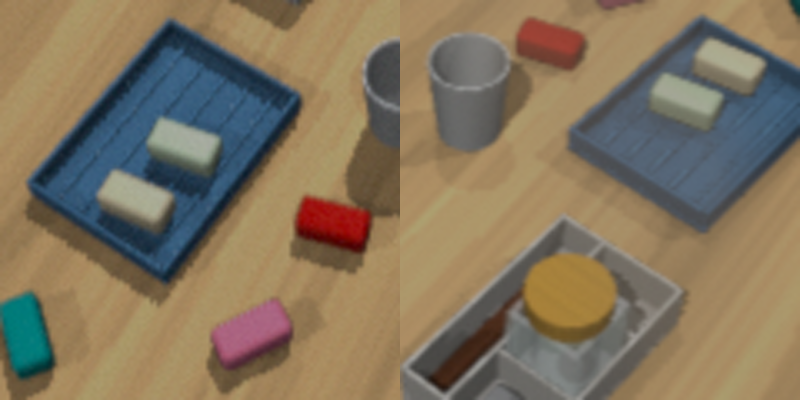

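There are two bars: cream at about (588,-346) mm and green at about (597,-283) mm, with long axes at 3–7°. Next is a helper for move numbers.

```bash
cat >> h.py <<'E'
def down(yaw):
    y=np.radians(yaw);Y=np.array([np.cos(y),np.sin(y),0]);Z=np.array([0,0,-1.]);return np.column_stack([np.cross(Y,Z),Y,Z])
def rel(p0,R0,p,R):
    d=R0.T@(np.array(p)-p0)/.5;w=np.degrees(Ro.from_matrix(R0.T@R).as_rotvec())/30
    return dict(zip(['x','y','z','ax','ay','az'],np.round(np.r_[d,w],4)))
def plan(*wps):
    "wps: (x,y,z,yaw) all relative to the present pose"
    s=bot.read_state();R0=Ro.from_rotvec(s['tcp_rot']).as_matrix();p0=np.array(s['tool_pos'])
    print('t',round(s['time'],1),'p',p0.round(4),'yaw',round(np.degrees(np.arctan2(R0[1,1],R0[0,1])),1),'q',s['q'].round(2),'w',round(s['width'],3),'gf',s['grip_force'],'F',np.round(s['wrist_force'],1))
    for w in wps:
        R=down(w[3]) if np.isscalar(w[3]) else w[3]
        print(w[:3],{k:float(v) for k,v in rel(p0,R0,w[:3],R).items()})
E
python3 - <<'E'
from h import *
plan((.48,.2,.25,85),(.55,-.1,.25,93),(.588,-.346,.16,93))
E
```

```text
t 0.2 p [0.2223 0.637  0.2306] yaw 70.8 q [ 1.2   0.26  1.6   0.    1.27 -0.04] w 1.003 gf 0.0 F [ 0.5 -0.8  0. ]
(0.48, 0.2, 0.25) {'x': -0.7746, 'y': -0.6553, 'z': -0.0381, 'ax': -0.0021, 'ay': -0.0004, 'az': -0.4747}
(0.55, -0.1, 0.25) {'x': -1.1045, 'y': -1.1757, 'z': -0.0376, 'ax': -0.002, 'ay': -0.0005, 'az': -0.7414}
(0.588, -0.346, 0.16) {'x': -1.3384, 'y': -1.615, 'z': 0.1429, 'ax': -0.002, 'ay': -0.0005, 'az': -0.7414}
```

>>> step_arm(
  series=[
    {"x": -0.775,"y": -0.655,"z": -0.04,"az": -0.74,"grip": -0.06},
    {"x": -0.775,"y": -0.655,"z": -0.04,"az": -0.74,"grip": -0.06},
    {"x": -0.775,"y": -0.655,"z": -0.04,"az": -0.74,"grip": -0.06},
    {"x": -0.775,"y": -0.655,"z": -0.04,"az": -0.74,"grip": -0.06},
    {"x": -0.775,"y": -0.655,"z": -0.04,"az": -0.74,"grip": -0.06},
    {"x": -0.775,"y": -0.655,"z": -0.04,"az": -0.74,"grip": -0.06},
    {"x": -0.775,"y": -0.655,"z": -0.04,"az": -0.74,"grip": -0.06},
    {"x": -0.775,"y": -0.655,"z": -0.04,"az": -0.74,"grip": -0.06},
    {"x": -0.775,"y": -0.655,"z": -0.04,"az": -0.74,"grip": -0.06},
    {"x": -0.775,"y": -0.655,"z": -0.04,"az": -0.74,"grip": -0.06},
    {"x": -0.775,"y": -0.655,"z": -0.04,"az": -0.74,"grip": -0.06},
    {"x": -0.775,"y": -0.655,"z": -0.04,"az": -0.74,"grip": -0.06},
  ],
)

```text
validation failed for argument at $.se...
```

```bash
python3 - <<'E'
from h import *
plan((.58,-.29,.25,93))
E
```

```text
t 0.2 p [0.2223 0.637  0.2306] yaw 70.8 q [ 1.2   0.26  1.6   0.    1.27 -0.04] w 1.003 gf 0.0 F [ 0.5 -0.8  0. ]
(0.58, -0.29, 0.25) {'x': -1.2864, 'y': -1.5147, 'z': -0.0372, 'ax': -0.002, 'ay': -0.0005, 'az': -0.7414}
```

>>> step_arm(
  series=[
    {"x": -0.775,"y": -0.655,"z": -0.04,"ax": 0,"ay": 0,"az": -0.74,"grip": -0.06},
    {"x": -0.775,"y": -0.655,"z": -0.04,"ax": 0,"ay": 0,"az": -0.74,"grip": -0.06},
  ],
)

```text
time: 0.45
tool_pos: [0.273, 0.5509, 0.2345]
tcp_rot: [-0.042, -3.141, 0.001]
wrist_force: [1.3, -0.3, 0.3]
width: 0.697
grip_force: 0.0
```

```bash
python3 - <<'E'
from h import *
plan((.48,.2,.25,93),(.5,.1,.25,93))
E
```

```text
t 0.5 p [0.273  0.5509 0.2345] yaw 88.5 q [ 1.07  0.15  1.73 -0.    1.26 -0.47] w 0.697 gf 0.0 F [ 1.3 -0.3  0.3]
(0.48, 0.2, 0.25) {'x': -0.4328, 'y': -0.6904, 'z': -0.0305, 'ax': -0.0017, 'ay': -0.0005, 'az': -0.1514}
(0.5, 0.1, 0.25) {'x': -0.4782, 'y': -0.8892, 'z': -0.0304, 'ax': -0.0017, 'ay': -0.0005, 'az': -0.1514}
```

>>> step_arm(
  series=[
    {"x": -0.478,"y": -0.889,"z": -0.03,"ax": 0,"ay": 0,"az": -0.15,"grip": -0.06},
    {"x": -0.478,"y": -0.889,"z": -0.03,"ax": 0,"ay": 0,"az": -0.15,"grip": -0.06},
    {"x": -0.478,"y": -0.889,"z": -0.03,"ax": 0,"ay": 0,"az": -0.15,"grip": -0.06},
    {"x": -0.478,"y": -0.889,"z": -0.03,"ax": 0,"ay": 0,"az": -0.15,"grip": -0.06},
    {"x": -0.478,"y": -0.889,"z": -0.03,"ax": 0,"ay": 0,"az": -0.15,"grip": -0.06},
    {"x": -0.478,"y": -0.889,"z": -0.03,"ax": 0,"ay": 0,"az": -0.15,"grip": -0.06},
    {"x": -0.478,"y": -0.889,"z": -0.03,"ax": 0,"ay": 0,"az": -0.15,"grip": -0.06},
    {"x": -0.478,"y": -0.889,"z": -0.03,"ax": 0,"ay": 0,"az": -0.15,"grip": -0.06},
    {"x": -0.478,"y": -0.889,"z": -0.03,"ax": 0,"ay": 0,"az": -0.15,"grip": -0.06},
    {"x": -0.478,"y": -0.889,"z": -0.03,"ax": 0,"ay": 0,"az": -0.15,"grip": -0.06},
    {"x": -0.478,"y": -0.889,"z": -0.03,"ax": 0,"ay": 0,"az": -0.15,"grip": -0.06},
    {"x": -0.478,"y": -0.889,"z": -0.03,"ax": 0,"ay": 0,"az": -0.15,"grip": -0.06},
  ],
)

```text
time: 1.65
tool_pos: [0.4965, 0.0972, 0.2502]
tcp_rot: [0.061, -3.141, -0.001]
wrist_force: [-0.3, -0.1, -0.9]
width: 0.53
grip_force: 0.0
```

```bash
python3 - <<'E'
from h import *
plan((.585,-.31,.22,93))
E
```

```text
t 1.6 p [0.4965 0.0972 0.2502] yaw 92.2 q [ 0.14 -0.07  1.93  0.    1.28 -1.47] w 0.53 gf 0.0 F [-0.3 -0.1 -0.9]
(0.585, -0.31, 0.22) {'x': -0.1449, 'y': -0.8207, 'z': 0.0601, 'ax': 0.0006, 'ay': -0.0005, 'az': -0.0253}
```

>>> step_arm(
  series=[
    {"x": -0.145,"y": -0.82,"z": 0.06,"ax": 0,"ay": 0,"az": -0.03,"grip": -0.06},
    {"x": -0.145,"y": -0.82,"z": 0.06,"ax": 0,"ay": 0,"az": -0.03,"grip": -0.06},
    {"x": -0.145,"y": -0.82,"z": 0.06,"ax": 0,"ay": 0,"az": -0.03,"grip": -0.06},
    {"x": -0.145,"y": -0.82,"z": 0.06,"ax": 0,"ay": 0,"az": -0.03,"grip": -0.06},
    {"x": -0.145,"y": -0.82,"z": 0.06,"ax": 0,"ay": 0,"az": -0.03,"grip": -0.06},
    {"x": -0.145,"y": -0.82,"z": 0.06,"ax": 0,"ay": 0,"az": -0.03,"grip": -0.06},
    {"x": -0.145,"y": -0.82,"z": 0.06,"ax": 0,"ay": 0,"az": -0.03,"grip": -0.06},
    {"x": -0.145,"y": -0.82,"z": 0.06,"ax": 0,"ay": 0,"az": -0.03,"grip": -0.06},
    {"x": -0.145,"y": -0.82,"z": 0.06,"ax": 0,"ay": 0,"az": -0.03,"grip": -0.06},
    {"x": -0.145,"y": -0.82,"z": 0.06,"ax": 0,"ay": 0,"az": -0.03,"grip": -0.06},
    {"x": -0.145,"y": -0.82,"z": 0.06,"ax": 0,"ay": 0,"az": -0.03,"grip": -0.06},
  ],
)

```text
time: 2.75
tool_pos: [0.5863, -0.3059, 0.2197]
tcp_rot: [0.093, -3.139, -0.003]
wrist_force: [-0.4, 0.9, -0.2]
width: 0.528
grip_force: 0.0
```

```bash
python3 - <<'E'
from h import *
w=snap('wrist','w2.png')
for p in [(.588,-.346,.038),(.597,-.283,.038)]: print(proj(w,p))
print(blob(w,(15,12,110),(60,110,255),.038,(0,0,640,400),4,200))
plan((.588,-.346,.1,93),(.588,-.346,.012,93))
E
```

```text
(np.float64(282.36170622380513), np.float64(177.29441369076062))
(np.float64(337.85644627781267), np.float64(188.1683281534744))
[((array([ 647., -255.]), array([498., 890.]), 0.0), array([341., 200.]), 161399.5), ((array([ 593., -629.]), array([55., 59.]), 74.4), array([ 22., 165.]), 1842.5), ((array([ 871., -138.]), array([84., 39.]), 37.1), array([427., 376.]), 655.0), ((array([ 871., -447.]), array([36., 47.]), 88.8), array([211., 370.]), 373.0)]
t 2.8 p [ 0.5863 -0.3056  0.22  ] yaw 93.5 q [-0.52  0.25  1.65  0.    1.25 -2.15] w 0.529 gf 0.0 F [-0.2 -0.3  0.3]
(0.588, -0.346, 0.1) {'x': 0.0013, 'y': -0.0812, 'z': 0.24, 'ax': 0.0027, 'ay': -0.0011, 'az': 0.015}
(0.588, -0.346, 0.012) {'x': 0.0012, 'y': -0.0814, 'z': 0.416, 'ax': 0.0027, 'ay': -0.0011, 'az': 0.015}
```

View pics/w2.png

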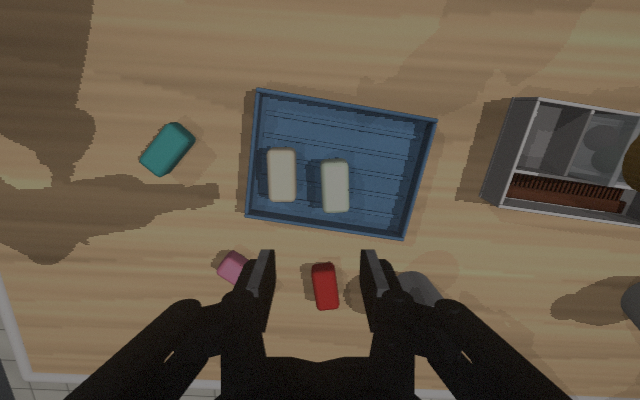

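The wrist view shows the cream bar at (281,175) and the green bar at (335,186), matching the prediction within 3 px. The fingers are clear, so I'm descending on cream.

>>> step_arm(
  force=40,
  series=[
    {"x": 0,"y": -0.081,"z": 0.2,"ax": 0,"ay": 0,"az": 0,"grip": -0.06},
    {"x": 0,"y": -0.081,"z": 0.2,"ax": 0,"ay": 0,"az": 0,"grip": -0.06},
    {"x": 0,"y": -0.081,"z": 0.28,"ax": 0,"ay": 0,"az": 0,"grip": -0.06},
    {"x": 0,"y": -0.081,"z": 0.34,"ax": 0,"ay": 0,"az": 0,"grip": -0.06},
    {"x": 0,"y": -0.081,"z": 0.39,"ax": 0,"ay": 0,"az": 0,"grip": -0.06},
    {"x": 0,"y": -0.081,"z": 0.416,"ax": 0,"ay": 0,"az": 0,"grip": -0.06},
    {"x": 0,"y": -0.081,"z": 0.416,"ax": 0,"ay": 0,"az": 0,"grip": 0.5},
    {"x": 0,"y": -0.081,"z": 0.416,"ax": 0,"ay": 0,"az": 0,"grip": 0.5},
    {"x": 0,"y": -0.081,"z": 0.416,"ax": 0,"ay": 0,"az": 0,"grip": 0.5},
    {"x": 0,"y": -0.081,"z": 0.416,"ax": 0,"ay": 0,"az": 0,"grip": 0.5},
  ],
)

```text
time: 3.8
tool_pos: [0.5897, -0.3491, 0.0142]
tcp_rot: [-0.092, 3.138, -0.003]
wrist_force: [-0.4, 0.5, -1.3]
width: 0.366
grip_force: 44.0
```

```bash
python3 - <<'E'
from h import *
plan((.58,-.34,.21,93),(.55,.1,.21,93))
E
```

```text
t 3.8 p [ 0.5897 -0.3491  0.0142] yaw 93.4 q [-0.57  0.48  1.75 -0.    0.92 -2.2 ] w 0.366 gf 43.97623121738434 F [-0.4  0.5 -1.3]
(0.58, -0.34, 0.21) {'x': 0.0173, 'y': 0.0185, 'z': -0.3916, 'ax': -0.0035, 'ay': 0.0047, 'az': 0.012}
(0.55, 0.1, 0.21) {'x': 0.0256, 'y': 0.9005, 'z': -0.3933, 'ax': -0.0035, 'ay': 0.0047, 'az': 0.012}
```

>>> step_arm(
  series=[
    {"x": 0.017,"y": 0.018,"z": -0.1,"ax": 0,"ay": 0,"az": 0,"grip": 0.5},
    {"x": 0.017,"y": 0.018,"z": -0.2,"ax": 0,"ay": 0,"az": 0,"grip": 0.5},
    {"x": 0.017,"y": 0.018,"z": -0.3,"ax": 0,"ay": 0,"az": 0,"grip": 0.5},
    {"x": 0.018,"y": 0.09,"z": -0.39,"ax": 0,"ay": 0,"az": 0,"grip": 0.5},
    {"x": 0.025,"y": 0.18,"z": -0.39,"ax": 0,"ay": 0,"az": 0,"grip": 0.5},
    {"x": 0.025,"y": 0.28,"z": -0.39,"ax": 0,"ay": 0,"az": 0,"grip": 0.5},
    {"x": 0.025,"y": 0.38,"z": -0.39,"ax": 0,"ay": 0,"az": 0,"grip": 0.5},
    {"x": 0.025,"y": 0.48,"z": -0.39,"ax": 0,"ay": 0,"az": 0,"grip": 0.5},
    {"x": 0.025,"y": 0.58,"z": -0.39,"ax": 0,"ay": 0,"az": 0,"grip": 0.5},
    {"x": 0.025,"y": 0.68,"z": -0.39,"ax": 0,"ay": 0,"az": 0,"grip": 0.5},
    {"x": 0.025,"y": 0.78,"z": -0.39,"ax": 0,"ay": 0,"az": 0,"grip": 0.5},
    {"x": 0.025,"y": 0.88,"z": -0.39,"ax": 0,"ay": 0,"az": 0,"grip": 0.5},
  ],
)

```text
time: 5.0
tool_pos: [0.5503, 0.0909, 0.2086]
tcp_rot: [-0.091, 3.138, 0.0]
wrist_force: [0.4, 1.0, -1.1]
width: 0.366
grip_force: 44.1
```

```bash
python3 - <<'E'
from h import *
w=snap('wrist','w3.png')
plan((.556,.235,.2,93))
for r in blob(w,(50,120,40),(75,255,255),.05,(0,0,640,400),1,500): print(r)
s=snap('scene')
for r in blob(s,(50,120,40),(75,255,255),.05,(300,90,400,180),1,100): print(r)
E
```

```text
t 5.0 p [0.5495 0.0984 0.2087] yaw 93.5 q [ 0.13  0.06  1.88  0.01  1.2  -1.51] w 0.363 gf 44.07707870006561 F [-0.6  5.3  0.7]
(0.556, 0.235, 0.2) {'x': -0.0297, 'y': 0.2717, 'z': 0.0192, 'ax': 0.0128, 'ay': 0.0043, 'az': 0.0173}
((array([550., 273.]), array([147., 189.]), 14.0), array([471., 187.]), 22410.0)
((array([559., 260.]), array([140., 221.]), 14.1), array([344., 137.]), 1479.5)
```

View pics/w3.png

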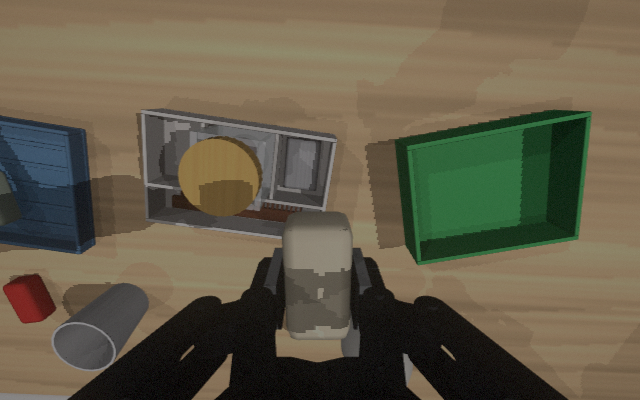

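The tub rim corners in the wrist view are (397,140), (591,113), (578,240) and (418,263), and the bar is held.

```bash
python3 - <<'E'
from h import *
w=snap('wrist')
print(quad(w,[(397,140),(591,113),(578,240),(418,263)],.05))
print('org',quad(w,[(143,110),(336,136),(325,240),(148,221)],.044), 'cap',blob(w,(10,150,80),(30,255,255),.106,(160,120,280,225),1))
plan((.551,.245,.12,103),(.551,.245,.018,103))
E
```

```text
(array([549., 280.]), array([144., 192.]), 13.0)
org (array([553.,  11.]), array([199., 119.]), 86.8) cap []
t 5.2 p [0.5502 0.092  0.2084] yaw 93.6 q [ 0.12  0.06  1.88  0.    1.2  -1.51] w 0.368 gf 44.07657086849213 F [-0.7 -0.3 -0.3]
(0.551, 0.245, 0.12) {'x': -0.0207, 'y': 0.3052, 'z': 0.1769, 'ax': 0.0006, 'ay': 0.0035, 'az': -0.312}
(0.551, 0.245, 0.018) {'x': -0.0203, 'y': 0.3051, 'z': 0.3809, 'ax': 0.0006, 'ay': 0.0035, 'az': -0.312}
```

>>> step_arm(
  series=[
    {"x": -0.02,"y": 0.1,"z": 0.0,"ax": 0,"ay": 0,"az": -0.31,"grip": 0.5},
    {"x": -0.02,"y": 0.2,"z": 0.0,"ax": 0,"ay": 0,"az": -0.31,"grip": 0.5},
    {"x": -0.02,"y": 0.29,"z": 0.05,"ax": 0,"ay": 0,"az": -0.31,"grip": 0.5},
    {"x": -0.02,"y": 0.29,"z": 0.15,"ax": 0,"ay": 0,"az": -0.31,"grip": 0.5},
    {"x": -0.02,"y": 0.29,"z": 0.24,"ax": 0,"ay": 0,"az": -0.31,"grip": 0.5},
    {"x": -0.02,"y": 0.29,"z": 0.31,"ax": 0,"ay": 0,"az": -0.31,"grip": 0.5},
    {"x": -0.02,"y": 0.29,"z": 0.37,"ax": 0,"ay": 0,"az": -0.31,"grip": 0.5},
    {"x": -0.02,"y": 0.29,"z": 0.38,"ax": 0,"ay": 0,"az": -0.31,"grip": 0.5},
    {"x": -0.02,"y": 0.29,"z": 0.38,"ax": 0,"ay": 0,"az": -0.31,"grip": -0.1},
    {"x": -0.02,"y": 0.29,"z": 0.38,"ax": 0,"ay": 0,"az": -0.31,"grip": -0.1},
    {"x": -0.02,"y": 0.29,"z": 0.2,"ax": 0,"ay": 0,"az": -0.31,"grip": -0.1},
    {"x": -0.02,"y": 0.29,"z": 0.0,"ax": 0,"ay": 0,"az": -0.31,"grip": -0.1},
  ],
)

```text
time: 6.35
tool_pos: [0.5517, 0.234, 0.1191]
tcp_rot: [0.345, -3.122, 0.0]
wrist_force: [1.5, 1.3, 0.9]
width: 0.547
grip_force: 0.0
```

```bash
python3 - <<'E'
from h import *
plan((.56,-.2,.21,96))
E
```

```text
t 6.3 p [0.5517 0.234  0.1191] yaw 102.6 q [ 0.36  0.22  1.88 -0.    1.05 -1.43] w 0.547 gf 0.0 F [1.5 1.3 0.9]
(0.56, -0.2, 0.21) {'x': 0.1738, 'y': -0.8506, 'z': -0.1816, 'ax': -0.0004, 'ay': -0.0011, 'az': 0.2209}
```

>>> step_arm(
  series=[
    {"x": 0.0,"y": 0,"z": -0.1,"ax": 0,"ay": 0,"az": 0.22,"grip": -0.06},
    {"x": 0.02,"y": -0.08,"z": -0.18,"ax": 0,"ay": 0,"az": 0.22,"grip": -0.06},
    {"x": 0.04,"y": -0.18,"z": -0.18,"ax": 0,"ay": 0,"az": 0.22,"grip": -0.06},
    {"x": 0.06,"y": -0.27,"z": -0.18,"ax": 0,"ay": 0,"az": 0.22,"grip": -0.06},
    {"x": 0.08,"y": -0.37,"z": -0.18,"ax": 0,"ay": 0,"az": 0.22,"grip": -0.06},
    {"x": 0.1,"y": -0.47,"z": -0.18,"ax": 0,"ay": 0,"az": 0.22,"grip": -0.06},
    {"x": 0.12,"y": -0.56,"z": -0.18,"ax": 0,"ay": 0,"az": 0.22,"grip": -0.06},
    {"x": 0.14,"y": -0.66,"z": -0.18,"ax": 0,"ay": 0,"az": 0.22,"grip": -0.06},
    {"x": 0.16,"y": -0.75,"z": -0.18,"ax": 0,"ay": 0,"az": 0.22,"grip": -0.06},
    {"x": 0.17,"y": -0.85,"z": -0.18,"ax": 0,"ay": 0,"az": 0.22,"grip": -0.06},
    {"x": 0.17,"y": -0.85,"z": -0.18,"ax": 0,"ay": 0,"az": 0.22,"grip": -0.06},
  ],
)

```text
time: 7.45
tool_pos: [0.5633, -0.2056, 0.2109]
tcp_rot: [-0.156, 3.132, -0.008]
wrist_force: [0.1, -0.2, 0.8]
width: 0.531
grip_force: 0.0
```

```bash
python3 - <<'E'
from h import *
w=snap('wrist','w4.png')
print(proj(w,(.597,-.283,.038)))
x,y=map(int,proj(w,(.597,-.283,.038)))
print(blob(w,(15,12,120),(60,90,255),.038,(x-60,y-50,x+60,y+50),2,200))
s=snap('scene');print(blob(s,(15,15,150),(60,110,255),.038,(240,245,300,295),3))
plan((.597,-.283,.1,96.5),(.597,-.283,.013,96.5))
E
```

```text
(np.float64(247.64444850108464), np.float64(201.18181893452694))
[((array([ 596., -285.]), array([58., 29.]), 6.4), array([246., 199.]), 1160.5), ((array([ 648., -296.]), array([ 24., 118.]), 5.9), array([232., 245.]), 859.0)]
[((array([ 676., -322.]), array([43., 59.]), 27.1), array([294., 286.]), 136.0), ((array([ 599., -286.]), array([56., 26.]), 6.2), array([274., 262.]), 115.5)]
t 7.5 p [ 0.5627 -0.2008  0.21  ] yaw 95.9 q [-0.38  0.13  1.8   0.    1.2  -2.06] w 0.53 gf 0.0 F [-0.7 -0.4  0. ]
(0.597, -0.283, 0.1) {'x': -0.0505, 'y': -0.1702, 'z': 0.2204, 'ax': -0.0032, 'ay': 0.0072, 'az': -0.0211}
(0.597, -0.283, 0.013) {'x': -0.0498, 'y': -0.1699, 'z': 0.3944, 'ax': -0.0032, 'ay': 0.0072, 'az': -0.0211}
```

>>> step_arm(
  series=[
    {"x": -0.03,"y": -0.09,"z": 0.03,"ax": 0,"ay": 0,"az": -0.02,"grip": -0.06},
    {"x": -0.05,"y": -0.172,"z": 0.06,"ax": 0,"ay": 0,"az": -0.02,"grip": -0.06},
    {"x": -0.05,"y": -0.172,"z": 0.15,"ax": 0,"ay": 0,"az": -0.02,"grip": -0.06},
    {"x": -0.05,"y": -0.172,"z": 0.24,"ax": 0,"ay": 0,"az": -0.02,"grip": -0.06},
    {"x": -0.05,"y": -0.172,"z": 0.32,"ax": 0,"ay": 0,"az": -0.02,"grip": -0.06},
    {"x": -0.05,"y": -0.172,"z": 0.37,"ax": 0,"ay": 0,"az": -0.02,"grip": -0.06},
    {"x": -0.05,"y": -0.172,"z": 0.394,"ax": 0,"ay": 0,"az": -0.02,"grip": -0.06},
    {"x": -0.05,"y": -0.172,"z": 0.394,"ax": 0,"ay": 0,"az": -0.02,"grip": 0.5},
    {"x": -0.05,"y": -0.172,"z": 0.394,"ax": 0,"ay": 0,"az": -0.02,"grip": 0.5},
    {"x": -0.05,"y": -0.172,"z": 0.394,"ax": 0,"ay": 0,"az": -0.02,"grip": 0.5},
    {"x": -0.05,"y": -0.172,"z": 0.3,"ax": 0,"ay": 0,"az": -0.02,"grip": 0.5},
    {"x": -0.05,"y": -0.172,"z": 0.2,"ax": 0,"ay": 0,"az": -0.02,"grip": 0.5},
  ],
)

```text
time: 8.75
tool_pos: [0.5942, -0.2806, 0.1066]
tcp_rot: [0.182, -3.132, -0.004]
wrist_force: [1.2, 0.2, -0.3]
width: 0.364
grip_force: 43.9
```

```bash
python3 - <<'E'
from h import *
plan((.56,.1,.21,96))
E
```

```text
t 8.8 p [ 0.5942 -0.2806  0.1066] yaw 96.7 q [-0.48  0.33  1.76  0.    1.06 -2.17] w 0.364 gf 43.88167977333069 F [ 1.2  0.2 -0.3]
(0.56, 0.1, 0.21) {'x': -0.0195, 'y': 0.7646, 'z': -0.2048, 'ax': 0.0052, 'ay': -0.0073, 'az': 0.022}
```

>>> step_arm(
  series=[
    {"x": 0,"y": 0.0,"z": -0.1,"ax": 0,"ay": 0,"az": 0,"grip": 0.5},
    {"x": 0,"y": 0.05,"z": -0.19,"ax": 0,"ay": 0,"az": 0,"grip": 0.5},
    {"x": 0,"y": 0.14,"z": -0.2,"ax": 0,"ay": 0,"az": 0,"grip": 0.5},
    {"x": 0,"y": 0.24,"z": -0.2,"ax": 0,"ay": 0,"az": 0,"grip": 0.5},
    {"x": -0.02,"y": 0.34,"z": -0.2,"ax": 0,"ay": 0,"az": 0,"grip": 0.5},
    {"x": -0.02,"y": 0.44,"z": -0.2,"ax": 0,"ay": 0,"az": 0,"grip": 0.5},
    {"x": -0.02,"y": 0.54,"z": -0.2,"ax": 0,"ay": 0,"az": 0,"grip": 0.5},
    {"x": -0.02,"y": 0.63,"z": -0.2,"ax": 0,"ay": 0,"az": 0,"grip": 0.5},
    {"x": -0.02,"y": 0.73,"z": -0.2,"ax": 0,"ay": 0,"az": 0,"grip": 0.5},
    {"x": -0.02,"y": 0.77,"z": -0.2,"ax": 0,"ay": 0,"az": 0,"grip": 0.5},
  ],
)

```text
time: 9.75
tool_pos: [0.5606, 0.106, 0.2088]
tcp_rot: [-0.187, 3.134, 0.003]
wrist_force: [0.1, 0.0, -0.3]
width: 0.367
grip_force: 44.0
```

```bash
python3 - <<'E'
from h import *
w=snap('wrist','w5.png')
for r in blob(w,(50,120,40),(75,255,255),.05,(0,0,640,400),1,500): print(r)
plan((.551,.302,.12,103),(.551,.302,.018,103))
h=cv2.cvtColor(w['img'],cv2.COLOR_RGB2HSV);m=cv2.inRange(h,np.array((10,120,70)),np.array((30,255,255)));
n,l,st,ce=cv2.connectedComponentsWithStats(m); 
for i in np.argsort(-st[1:,4])[:4]+1: print(st[i],ce[i])
E
```

```text
((array([550., 277.]), array([145., 183.]), 14.0), array([473., 181.]), 21769.0)
t 9.8 p [0.5605 0.1074 0.2088] yaw 96.9 q [ 0.14  0.08  1.86  0.    1.2  -1.55] w 0.364 gf 43.98468196392059 F [-0.3  2.7 -0.8]
(0.551, 0.302, 0.12) {'x': -0.0272, 'y': 0.3881, 'z': 0.1789, 'ax': 0.0057, 'ay': 0.0048, 'az': -0.2045}
(0.551, 0.302, 0.018) {'x': -0.0267, 'y': 0.3875, 'z': 0.3829, 'ax': 0.0057, 'ay': 0.0048, 'az': -0.2045}
[ 160  115   87   90 5647] [202.77350806 156.54683903]
[215 199   3   2   3] [216.         199.33333333]
[233 196   2   1   2] [233.5 196. ]
[243 196   1   1   1] [243. 196.]
```

View pics/w5.png

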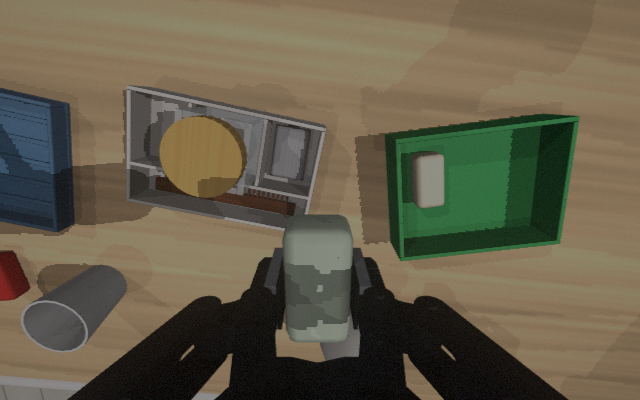

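Cream lies in the tub at (428,180) and green is held. The green bar goes beside it.

>>> step_arm(
  series=[
    {"x": -0.02,"y": 0.1,"z": 0.0,"ax": 0,"ay": 0,"az": -0.2,"grip": 0.5},
    {"x": -0.025,"y": 0.2,"z": 0.0,"ax": 0,"ay": 0,"az": -0.2,"grip": 0.5},
    {"x": -0.025,"y": 0.3,"z": 0.0,"ax": 0,"ay": 0,"az": -0.2,"grip": 0.5},
    {"x": -0.025,"y": 0.385,"z": 0.07,"ax": 0,"ay": 0,"az": -0.2,"grip": 0.5},
    {"x": -0.025,"y": 0.385,"z": 0.16,"ax": 0,"ay": 0,"az": -0.2,"grip": 0.5},
    {"x": -0.025,"y": 0.385,"z": 0.25,"ax": 0,"ay": 0,"az": -0.2,"grip": 0.5},
    {"x": -0.025,"y": 0.385,"z": 0.33,"ax": 0,"ay": 0,"az": -0.2,"grip": 0.5},
    {"x": -0.025,"y": 0.385,"z": 0.38,"ax": 0,"ay": 0,"az": -0.2,"grip": 0.5},
    {"x": -0.025,"y": 0.385,"z": 0.38,"ax": 0,"ay": 0,"az": -0.2,"grip": -0.1},
    {"x": -0.025,"y": 0.385,"z": 0.38,"ax": 0,"ay": 0,"az": -0.2,"grip": -0.1},
    {"x": -0.025,"y": 0.385,"z": 0.28,"ax": 0,"ay": 0,"az": -0.2,"grip": -0.1},
    {"x": -0.025,"y": 0.385,"z": 0.19,"ax": 0,"ay": 0,"az": -0.2,"grip": -0.1},
  ],
)

```text
time: 11.0
tool_pos: [0.5522, 0.2945, 0.1154]
tcp_rot: [-0.345, 3.121, 0.001]
wrist_force: [1.8, 0.3, 0.3]
width: 0.549
grip_force: 0.0
```

```bash
python3 - <<'E'
from h import *
plan((.555,.302,.2,80),(.535,.01,.2,50))
E
```

```text
t 11.0 p [0.5522 0.2945 0.1154] yaw 102.6 q [ 0.45  0.27  1.83  0.    1.05 -1.34] w 0.549 gf 0.0 F [1.8 0.3 0.3]
(0.555, 0.302, 0.2) {'x': -0.0091, 'y': 0.0134, 'z': -0.1692, 'ax': 0.0013, 'ay': 0.0029, 'az': 0.7543}
(0.535, 0.01, 0.2) {'x': 0.1576, 'y': -0.5477, 'z': -0.1697, 'ax': 0.0021, 'ay': 0.0025, 'az': 1.7543}
```

>>> step_arm(
  series=[
    {"x": 0.0,"y": 0.0,"z": -0.09,"ax": 0,"ay": 0,"az": 0.2,"grip": -1},
    {"x": 0.02,"y": -0.07,"z": -0.17,"ax": 0,"ay": 0,"az": 0.4,"grip": -1},
    {"x": 0.04,"y": -0.17,"z": -0.18,"ax": 0,"ay": 0,"az": 0.6,"grip": -1},
    {"x": 0.07,"y": -0.26,"z": -0.18,"ax": 0,"ay": 0,"az": 0.8,"grip": -1},
    {"x": 0.1,"y": -0.35,"z": -0.18,"ax": 0,"ay": 0,"az": 1,"grip": -1},
    {"x": 0.13,"y": -0.44,"z": -0.18,"ax": 0,"ay": 0,"az": 1,"grip": -1},
    {"x": 0.155,"y": -0.53,"z": -0.18,"ax": 0,"ay": 0,"az": 1,"grip": -1},
  ],
)

```text
time: 11.7
tool_pos: [0.5349, 0.0169, 0.2066]
tcp_rot: [0.473, 3.099, 0.001]
wrist_force: [0.6, 0.4, -0.1]
width: 1.005
grip_force: 0.0
```

>>> step_arm(
  series=[
    {"x": 0,"y": 0,"z": 0,"ax": 0,"ay": 0,"az": 0.28,"grip": -1},
    {"x": 0,"y": 0,"z": 0,"ax": 0,"ay": 0,"az": 0.56,"grip": -1},
    {"x": 0,"y": 0,"z": 0,"ax": 0,"ay": 0,"az": 0.84,"grip": -1},
    {"x": 0,"y": 0,"z": 0,"ax": 0,"ay": 0,"az": 1,"grip": -1},
  ],
)

```text
time: 12.1
tool_pos: [0.5355, 0.0183, 0.2064]
tcp_rot: [1.267, 2.868, 0.004]
wrist_force: [0.4, -0.8, 1.3]
width: 1.003
grip_force: 0.0
```

>>> step_arm(
  series=[
    {"x": 0,"y": 0,"z": 0,"ax": 0,"ay": 0,"az": 0.28,"grip": -1},
    {"x": 0,"y": 0,"z": 0,"ax": 0,"ay": 0,"az": 0.56,"grip": -1},
    {"x": 0,"y": 0,"z": 0,"ax": 0,"ay": 0,"az": 0.84,"grip": -1},
    {"x": 0,"y": 0,"z": 0,"ax": 0,"ay": 0,"az": 1,"grip": -1},
  ],
)

```text
time: 12.5
tool_pos: [0.5355, 0.0187, 0.2063]
tcp_rot: [1.966, 2.443, 0.007]
wrist_force: [0.5, 0.5, 0.6]
width: 1.0
grip_force: 0.0
```

>>> step_arm(
  series=[
    {"x": 0,"y": 0,"z": 0,"ax": 0,"ay": 0,"az": 0.28,"grip": -1},
    {"x": 0,"y": 0,"z": 0,"ax": 0,"ay": 0,"az": 0.56,"grip": -1},
    {"x": 0,"y": 0,"z": 0,"ax": 0,"ay": 0,"az": 0.84,"grip": -1},
    {"x": 0,"y": 0,"z": 0,"ax": 0,"ay": 0,"az": 1,"grip": -1},
  ],
)

```text
time: 12.9
tool_pos: [0.5355, 0.0187, 0.2063]
tcp_rot: [2.533, 1.852, 0.008]
wrist_force: [-0.1, 0.3, -0.5]
width: 0.999
grip_force: 0.0
```

>>> step_arm(
  series=[
    {"x": 0,"y": 0,"z": 0,"ax": 0,"ay": 0,"az": 0.28,"grip": -1},
    {"x": 0,"y": 0,"z": 0,"ax": 0,"ay": 0,"az": 0.56,"grip": -1},
    {"x": 0,"y": 0,"z": 0,"ax": 0,"ay": 0,"az": 0.6,"grip": -1},
    {"x": 0,"y": 0,"z": 0,"ax": 0,"ay": 0,"az": 0.6,"grip": -1},
  ],
)

```text
time: 13.3
tool_pos: [0.5349, 0.0187, 0.2049]
tcp_rot: [2.787, 1.444, 0.006]
wrist_force: [0.3, 0.3, 0.5]
width: 1.0
grip_force: 0.0
```

```bash
cat >> h.py <<'E'
def cap(c,z,name=''):
    h=cv2.cvtColor(c['img'],cv2.COLOR_RGB2HSV);m=cv2.inRange(h,np.array((10,120,70)),np.array((30,255,255)))
    n,l,st,ce=cv2.connectedComponentsWithStats(m);o=[]
    for i in np.argsort(-st[1:,4])[:2]+1:
        q=cv2.findContours((l==i).astype(np.uint8),0,1)[0][0][:,0].astype(float)
        W=np.array([ray(c,u,v,z)[:2]*1000 for u,v in q],np.float32);ctr,r=cv2.minEnclosingCircle(W);o.append((np.round(ctr,1),round(r,1),st[i][:5]))
    print(name,o)
E
python3 - <<'E'
from h import *
w=snap('wrist','w6.png');s=snap('scene');d=snap('side')
for n,c in(('w',w),('s',s),('d',d)): cap(c,.11,n)
plan((.536,.008,.15,-35))
E
```

```text
w [(array([536.3,   8. ]), 35.1, array([ 286,  173,   77,   77, 4540], dtype=int32)), (array([555.4,  36.5]), 0.9, array([322, 173,   3,   2,   4], dtype=int32))]
s [(array([-593. ,  322.4]), 323.0, array([ 72,   0,  85,  79, 750], dtype=int32)), (array([537.9,   1.6]), 41.3, array([293, 161,  22,  20, 339], dtype=int32))]
d [(array([  756.9, -1340.8]), 862.1, array([  260,     0,   380,    58, 14217], dtype=int32)), (array([ 201.9, -769.6]), 273.6, array([ 466,  112,  174,   65, 3641], dtype=int32))]
t 13.4 p [0.5342 0.0188 0.2032] yaw -35.2 q [-0.01  0.02  1.94  0.    1.19  0.6 ] w 1.002 gf 0.0 F [ 0.1 -0.3  0.9]
(0.536, 0.008, 0.15) {'x': -0.0157, 'y': 0.0154, 'z': 0.1065, 'ax': 0.0026, 'ay': -0.0018, 'az': -0.0083}
```

View pics/w6.png

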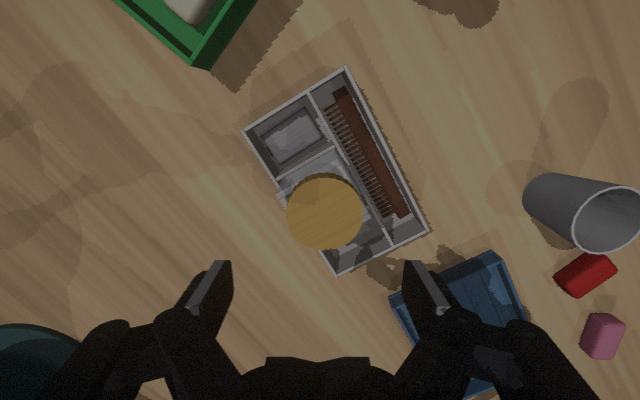

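The cap is at (325,212) px, which is (536,8) mm, and the fingers are clear. I'm going down in two stages.

>>> step_arm(
  force=90,
  series=[
    {"x": -0.0157,"y": 0.0154,"z": 0.0,"ax": 0,"ay": 0,"az": 0,"grip": -1},
    {"x": -0.0157,"y": 0.0154,"z": 0.09,"ax": 0,"ay": 0,"az": 0,"grip": -1},
    {"x": -0.0157,"y": 0.0154,"z": 0.15,"ax": 0,"ay": 0,"az": 0,"grip": -1},
    {"x": -0.0157,"y": 0.0154,"z": 0.196,"ax": 0,"ay": 0,"az": 0,"grip": -1},
    {"x": -0.0157,"y": 0.0154,"z": 0.196,"ax": 0,"ay": 0,"az": 0,"grip": -1},
    {"x": -0.0157,"y": 0.0154,"z": 0.196,"ax": 0,"ay": 0,"az": 0,"grip": -1},
  ],
)

```text
time: 14.05
tool_pos: [0.5355, 0.0076, 0.1042]
tcp_rot: [-2.791, -1.442, 0.001]
wrist_force: [0.3, -1.0, 0.6]
width: 0.999
grip_force: 0.0
```

```bash
python3 - <<'E'
from h import *
plan((.536,.008,.084,-35))
E
```

```text
t 14.1 p [0.5355 0.0076 0.1042] yaw -35.3 q [-0.03  0.12  2.03 -0.    1.    0.58] w 0.999 gf 0.0 F [ 0.3 -1.   0.6]
(0.536, 0.008, 0.084) {'x': 0.0013, 'y': 0.0003, 'z': 0.0404, 'ax': -0.0013, 'ay': 0.0013, 'az': -0.0115}
```

>>> step_arm(
  force=90,
  series=[
    {"x": 0.001,"y": 0,"z": 0.02,"ax": 0,"ay": 0,"az": 0,"grip": -1},
    {"x": 0.001,"y": 0,"z": 0.04,"ax": 0,"ay": 0,"az": 0,"grip": -1},
    {"x": 0.001,"y": 0,"z": 0.04,"ax": 0,"ay": 0,"az": 0,"grip": 0},
    {"x": 0.001,"y": 0,"z": 0.04,"ax": 0,"ay": 0,"az": 0,"grip": 0},
    {"x": 0.001,"y": 0,"z": 0.04,"ax": 0,"ay": 0,"az": 0,"grip": 0},
  ],
)

```text
time: 14.55
tool_pos: [0.5364, 0.0086, 0.0848]
tcp_rot: [2.791, 1.442, 0.002]
wrist_force: [1.6, 0.2, 0.2]
width: 0.755
grip_force: 100.5
```

```bash
python3 - <<'E'
from h import *
plan((.536,.008,.084,-35)); print(bot.read_state()['torque'])
E
```

```text
t 14.6 p [0.5364 0.0086 0.0848] yaw -35.3 q [-0.03  0.14  2.04  0.    0.96  0.59] w 0.755 gf 100.47323349863291 F [1.6 0.2 0.2]
(0.536, 0.008, 0.084) {'x': -0.0015, 'y': -0.0001, 'z': 0.0015, 'ax': 0.0019, 'ay': -0.0018, 'az': -0.0116}
[ 0.14003516 -0.05365762  0.03445889]
```

>>> step_arm(
  series=[
    {"x": 0,"y": 0,"z": -0.0004,"ax": 0,"ay": 0,"az": -0.2,"grip": 0},
    {"x": 0,"y": 0,"z": -0.0008,"ax": 0,"ay": 0,"az": -0.4,"grip": 0},
    {"x": 0,"y": 0,"z": -0.0012,"ax": 0,"ay": 0,"az": -0.6,"grip": 0},
    {"x": 0,"y": 0,"z": -0.0015,"ax": 0,"ay": 0,"az": -0.8,"grip": 0},
    {"x": 0,"y": 0,"z": -0.0018,"ax": 0,"ay": 0,"az": -1,"grip": 0},
  ],
)

```text
time: 15.05
tool_pos: [0.5357, 0.0085, 0.0851]
tcp_rot: [-2.318, -2.12, 0.0]
wrist_force: [-0.0, 1.2, -2.0]
width: 0.764
grip_force: 100.4
```

```bash
python3 - <<'E'
from h import *
plan(); print(bot.read_state()['torque'])
E
```

```text
t 15.1 p [0.5357 0.0085 0.0851] yaw -5.1 q [-0.03  0.14  2.04 -0.    0.96  0.06] w 0.764 gf 100.36854397505522 F [-0.   1.2 -2. ]
[-0.05247154  0.01708717 -0.06212735]
```

>>> step_arm(
  series=[
    {"x": 0,"y": 0,"z": -0.0004,"ax": 0,"ay": 0,"az": -0.2,"grip": 0},
    {"x": 0,"y": 0,"z": -0.0008,"ax": 0,"ay": 0,"az": -0.4,"grip": 0},
    {"x": 0,"y": 0,"z": -0.0012,"ax": 0,"ay": 0,"az": -0.6,"grip": 0},
    {"x": 0,"y": 0,"z": -0.0015,"ax": 0,"ay": 0,"az": -0.8,"grip": 0},
    {"x": 0,"y": 0,"z": -0.0018,"ax": 0,"ay": 0,"az": -1,"grip": 0},
  ],
)

```text
time: 15.55
tool_pos: [0.5354, 0.0086, 0.0859]
tcp_rot: [-1.69, -2.648, 0.0]
wrist_force: [-0.1, 0.5, -2.2]
width: 0.756
grip_force: 100.3
```

>>> step_arm(
  series=[
    {"x": 0,"y": 0,"z": -0.0004,"ax": 0,"ay": 0,"az": -0.2,"grip": 0},
    {"x": 0,"y": 0,"z": -0.0008,"ax": 0,"ay": 0,"az": -0.4,"grip": 0},
    {"x": 0,"y": 0,"z": -0.0012,"ax": 0,"ay": 0,"az": -0.6,"grip": 0},
    {"x": 0,"y": 0,"z": -0.0015,"ax": 0,"ay": 0,"az": -0.8,"grip": 0},
    {"x": 0,"y": 0,"z": -0.0018,"ax": 0,"ay": 0,"az": -1,"grip": 0},
  ],
)

```text
time: 16.05
tool_pos: [0.5348, 0.0086, 0.0865]
tcp_rot: [-0.947, -2.993, 0.001]
wrist_force: [-1.5, 0.2, -1.6]
width: 0.759
grip_force: 100.3
```

>>> step_arm(
  series=[
    {"x": 0,"y": 0,"z": -0.0004,"ax": 0,"ay": 0,"az": -0.2,"grip": 0},
    {"x": 0,"y": 0,"z": -0.0008,"ax": 0,"ay": 0,"az": -0.4,"grip": 0},
    {"x": 0,"y": 0,"z": -0.0012,"ax": 0,"ay": 0,"az": -0.6,"grip": 0},
    {"x": 0,"y": 0,"z": -0.0015,"ax": 0,"ay": 0,"az": -0.8,"grip": 0},
    {"x": 0,"y": 0,"z": -0.0018,"ax": 0,"ay": 0,"az": -1,"grip": 0},
  ],
)

```text
time: 16.55
tool_pos: [0.5347, 0.0083, 0.0874]
tcp_rot: [-0.14, -3.136, 0.001]
wrist_force: [-2.3, -1.1, 0.2]
width: 0.757
grip_force: 100.4
```

>>> step_arm(
  series=[
    {"x": 0,"y": 0,"z": -0.0004,"ax": 0,"ay": 0,"az": -0.2,"grip": 0},
    {"x": 0,"y": 0,"z": -0.0008,"ax": 0,"ay": 0,"az": -0.4,"grip": 0},
    {"x": 0,"y": 0,"z": -0.0012,"ax": 0,"ay": 0,"az": -0.6,"grip": 0},
    {"x": 0,"y": 0,"z": -0.0015,"ax": 0,"ay": 0,"az": -0.8,"grip": 0},
    {"x": 0,"y": 0,"z": -0.0018,"ax": 0,"ay": 0,"az": -1,"grip": 0},
  ],
)

```text
time: 17.05
tool_pos: [0.5347, 0.008, 0.0884]
tcp_rot: [0.677, -3.065, 0.001]
wrist_force: [-2.0, -2.3, 0.6]
width: 0.755
grip_force: 100.4
```

>>> step_arm(
  series=[
    {"x": 0,"y": 0,"z": -0.0004,"ax": 0,"ay": 0,"az": -0.2,"grip": 0},
    {"x": 0,"y": 0,"z": -0.0009,"ax": 0,"ay": 0,"az": -0.5,"grip": 0},
    {"x": 0,"y": 0,"z": -0.0009,"ax": 0,"ay": 0,"az": -0.5,"grip": 0},
  ],
)

```text
time: 17.35
tool_pos: [0.5351, 0.008, 0.0891]
tcp_rot: [1.066, -2.953, 0.0]
wrist_force: [-2.1, -1.8, 0.3]
width: 0.756
grip_force: 100.4
```

```bash
python3 - <<'E'
from h import *
plan(); print(bot.read_state()['torque'])
E
```

```text
t 17.4 p [0.5351 0.008  0.0891] yaw 129.7 q [-0.03  0.14  2.04 -0.    0.97 -2.29] w 0.756 gf 100.44054083526134 F [-2.1 -1.8  0.3]
[-0.32273269  0.31657557 -0.03020436]
```

>>> step_arm(
  series=[
    {"x": 0,"y": 0,"z": 0,"ax": 0,"ay": 0,"az": 0,"grip": -1},
    {"x": 0,"y": 0,"z": 0,"ax": 0,"ay": 0,"az": 0,"grip": -1},
    {"x": 0,"y": 0,"z": 0,"ax": 0,"ay": 0,"az": 0.28,"grip": -1},
    {"x": 0,"y": 0,"z": 0,"ax": 0,"ay": 0,"az": 0.5,"grip": -1},
  ],
)

```text
time: 17.75
tool_pos: [0.5364, 0.0087, 0.0895]
tcp_rot: [-0.659, 3.07, 0.0]
wrist_force: [-0.1, 0.9, -0.6]
width: 0.998
grip_force: 0.0
```

>>> step_arm(
  series=[
    {"x": 0,"y": 0,"z": 0,"ax": 0,"ay": 0,"az": 0.28,"grip": -1},
    {"x": 0,"y": 0,"z": 0,"ax": 0,"ay": 0,"az": 0.56,"grip": -1},
    {"x": 0,"y": 0,"z": 0,"ax": 0,"ay": 0,"az": 0.84,"grip": -1},
    {"x": 0,"y": 0,"z": 0,"ax": 0,"ay": 0,"az": 1,"grip": -1},
  ],
)

```text
time: 18.15
tool_pos: [0.5364, 0.0087, 0.0895]
tcp_rot: [0.157, 3.137, 0.001]
wrist_force: [-0.1, -0.8, -0.1]
width: 1.001
grip_force: 0.0
```

>>> step_arm(
  series=[
    {"x": 0,"y": 0,"z": 0,"ax": 0,"ay": 0,"az": 0.28,"grip": -1},
    {"x": 0,"y": 0,"z": 0,"ax": 0,"ay": 0,"az": 0.56,"grip": -1},
    {"x": 0,"y": 0,"z": 0,"ax": 0,"ay": 0,"az": 0.84,"grip": -1},
    {"x": 0,"y": 0,"z": 0,"ax": 0,"ay": 0,"az": 1,"grip": -1},
  ],
)

```text
time: 18.55
tool_pos: [0.5364, 0.0087, 0.0895]
tcp_rot: [0.963, 2.989, 0.001]
wrist_force: [-1.1, -0.6, 0.3]
width: 0.998
grip_force: 0.0
```

>>> step_arm(
  series=[
    {"x": 0,"y": 0,"z": 0,"ax": 0,"ay": 0,"az": 0.28,"grip": -1},
    {"x": 0,"y": 0,"z": 0,"ax": 0,"ay": 0,"az": 0.56,"grip": -1},
    {"x": 0,"y": 0,"z": 0,"ax": 0,"ay": 0,"az": 0.84,"grip": -1},
    {"x": 0,"y": 0,"z": 0,"ax": 0,"ay": 0,"az": 1,"grip": -1},
  ],
)

```text
time: 18.95
tool_pos: [0.5364, 0.0087, 0.0895]
tcp_rot: [1.704, 2.638, 0.001]
wrist_force: [0.4, 0.2, -0.1]
width: 1.0
grip_force: 0.0
```

>>> step_arm(
  series=[
    {"x": 0,"y": 0,"z": 0,"ax": 0,"ay": 0,"az": 0.28,"grip": -1},
    {"x": 0,"y": 0,"z": 0,"ax": 0,"ay": 0,"az": 0.56,"grip": -1},
    {"x": 0,"y": 0,"z": 0,"ax": 0,"ay": 0,"az": 0.84,"grip": -1},
    {"x": 0,"y": 0,"z": 0,"ax": 0,"ay": 0,"az": 1,"grip": -1},
  ],
)

```text
time: 19.35
tool_pos: [0.5364, 0.0087, 0.0895]
tcp_rot: [2.329, 2.107, 0.002]
wrist_force: [-0.4, -0.4, -0.4]
width: 0.998
grip_force: 0.0
```

>>> step_arm(
  series=[
    {"x": 0,"y": 0,"z": 0,"ax": 0,"ay": 0,"az": 0.28,"grip": -1},
    {"x": 0,"y": 0,"z": 0,"ax": 0,"ay": 0,"az": 0.56,"grip": -1},
    {"x": 0,"y": 0,"z": 0,"ax": 0,"ay": 0,"az": 0.84,"grip": -1},
    {"x": 0,"y": 0,"z": 0,"ax": 0,"ay": 0,"az": 1,"grip": -1},
    {"x": 0,"y": 0,"z": 0,"ax": 0,"ay": 0,"az": 1,"grip": -1},
  ],
)

```text
time: 19.85
tool_pos: [0.5363, 0.0087, 0.0895]
tcp_rot: [2.792, 1.44, 0.002]
wrist_force: [0.5, -1.0, -0.1]
width: 1.003
grip_force: 0.0
```

```bash
python3 - <<'E'
from h import *
plan((.5358,.008,.088,-35)); w=snap('wrist'); cap(w,.1145)
E
```

```text
t 19.9 p [0.5363 0.0087 0.0895] yaw -35.4 q [-0.03  0.14  2.04  0.    0.97  0.59] w 1.003 gf 0.0 F [ 0.5 -1.  -0.1]
(0.5358, 0.008, 0.088) {'x': -0.0017, 'y': -0.0001, 'z': 0.0029, 'ax': 0.0012, 'ay': -0.0014, 'az': -0.0146}
 [(array([538.7,   9.9]), 36.5, array([  247,   211,   143,   137, 14469], dtype=int32)), (array([591.3,  12.9]), 2.0, array([410, 215,   8,   8,  21], dtype=int32))]
```

>>> step_arm(
  series=[
    {"x": -0.001,"y": 0,"z": 0,"ax": 0,"ay": 0,"az": 0,"grip": 0},
    {"x": -0.001,"y": 0,"z": 0,"ax": 0,"ay": 0,"az": 0,"grip": 0},
    {"x": -0.001,"y": 0,"z": 0,"ax": 0,"ay": 0,"az": 0,"grip": 0},
    {"x": -0.001,"y": 0,"z": -0.0004,"ax": 0,"ay": 0,"az": -0.2,"grip": 0},
    {"x": -0.001,"y": 0,"z": -0.0008,"ax": 0,"ay": 0,"az": -0.4,"grip": 0},
    {"x": -0.001,"y": 0,"z": -0.0012,"ax": 0,"ay": 0,"az": -0.6,"grip": 0},
    {"x": -0.001,"y": 0,"z": -0.0015,"ax": 0,"ay": 0,"az": -0.8,"grip": 0},
    {"x": -0.001,"y": 0,"z": -0.0018,"ax": 0,"ay": 0,"az": -1,"grip": 0},
  ],
)

```text
time: 20.7
tool_pos: [0.5362, 0.0084, 0.0911]
tcp_rot: [2.318, 2.12, 0.002]
wrist_force: [-0.9, 1.5, 4.8]
width: 0.757
grip_force: 98.0
```

>>> step_arm(
  series=[
    {"x": 0,"y": 0,"z": -0.0004,"ax": 0,"ay": 0,"az": -0.2,"grip": 0},
    {"x": 0,"y": 0,"z": -0.0008,"ax": 0,"ay": 0,"az": -0.4,"grip": 0},
    {"x": 0,"y": 0,"z": -0.0012,"ax": 0,"ay": 0,"az": -0.6,"grip": 0},
    {"x": 0,"y": 0,"z": -0.0015,"ax": 0,"ay": 0,"az": -0.8,"grip": 0},
    {"x": 0,"y": 0,"z": -0.0018,"ax": 0,"ay": 0,"az": -1,"grip": 0},
  ],
)

```text
time: 21.2
tool_pos: [0.5356, 0.0084, 0.092]
tcp_rot: [-1.69, -2.648, -0.001]
wrist_force: [-2.1, 1.2, 6.0]
width: 0.758
grip_force: 98.2
```

>>> step_arm(
  series=[
    {"x": 0,"y": 0,"z": -0.0004,"ax": 0,"ay": 0,"az": -0.2,"grip": 0},
    {"x": 0,"y": 0,"z": -0.0008,"ax": 0,"ay": 0,"az": -0.4,"grip": 0},
    {"x": 0,"y": 0,"z": -0.0012,"ax": 0,"ay": 0,"az": -0.6,"grip": 0},
    {"x": 0,"y": 0,"z": -0.0015,"ax": 0,"ay": 0,"az": -0.8,"grip": 0},
    {"x": 0,"y": 0,"z": -0.0018,"ax": 0,"ay": 0,"az": -1,"grip": 0},
  ],
)

```text
time: 21.7
tool_pos: [0.5353, 0.0082, 0.0929]
tcp_rot: [-0.947, -2.995, -0.0]
wrist_force: [-3.9, -0.4, 8.0]
width: 0.755
grip_force: 98.4
```

>>> step_arm(
  series=[
    {"x": 0,"y": 0,"z": -0.0004,"ax": 0,"ay": 0,"az": -0.2,"grip": 0},
    {"x": 0,"y": 0,"z": -0.0008,"ax": 0,"ay": 0,"az": -0.4,"grip": 0},
    {"x": 0,"y": 0,"z": -0.0012,"ax": 0,"ay": 0,"az": -0.6,"grip": 0},
    {"x": 0,"y": 0,"z": -0.0015,"ax": 0,"ay": 0,"az": -0.8,"grip": 0},
    {"x": 0,"y": 0,"z": -0.0018,"ax": 0,"ay": 0,"az": -1,"grip": 0},
  ],
)

```text
time: 22.2
tool_pos: [0.5351, 0.0079, 0.0938]
tcp_rot: [-0.14, -3.137, 0.0]
wrist_force: [-4.4, -1.0, 7.6]
width: 0.755
grip_force: 98.4
```

>>> step_arm(
  series=[
    {"x": 0,"y": 0,"z": -0.0004,"ax": 0,"ay": 0,"az": -0.2,"grip": 0},
    {"x": 0,"y": 0,"z": -0.0008,"ax": 0,"ay": 0,"az": -0.4,"grip": 0},
    {"x": 0,"y": 0,"z": -0.0012,"ax": 0,"ay": 0,"az": -0.6,"grip": 0},
    {"x": 0,"y": 0,"z": -0.0015,"ax": 0,"ay": 0,"az": -0.8,"grip": 0},
    {"x": 0,"y": 0,"z": -0.0018,"ax": 0,"ay": 0,"az": -1,"grip": 0},
  ],
)

```text
time: 22.7
tool_pos: [0.5352, 0.0077, 0.0948]
tcp_rot: [0.677, -3.067, 0.0]
wrist_force: [-4.5, -1.7, 7.7]
width: 0.752
grip_force: 98.4
```

>>> step_arm(
  series=[
    {"x": 0,"y": 0,"z": -0.0004,"ax": 0,"ay": 0,"az": -0.2,"grip": 0},
    {"x": 0,"y": 0,"z": -0.001,"ax": 0,"ay": 0,"az": -0.4,"grip": 0},
    {"x": 0,"y": 0,"z": -0.0018,"ax": 0,"ay": 0,"az": -0.5,"grip": 0},
  ],
)

```text
time: 23.0
tool_pos: [0.535, 0.0077, 0.0953]
tcp_rot: [1.07, -2.952, 0.0]
wrist_force: [-2.6, -2.3, 4.3]
width: 0.755
grip_force: 98.1
```

```bash
python3 - <<'E'
from h import *
plan(); print(bot.read_state()['torque'])
E
```

```text
t 23.0 p [0.535  0.0077 0.0953] yaw 129.9 q [-0.03  0.13  2.03 -0.    0.98 -2.3 ] w 0.755 gf 98.06400205940008 F [-2.6 -2.3  4.3]
[-0.22483829  0.59460149 -0.20219492]
```

>>> step_arm(
  series=[
    {"x": 0,"y": 0,"z": -0.004,"ax": 0,"ay": 0,"az": 0,"grip": 0},
    {"x": 0,"y": 0,"z": -0.008,"ax": 0,"ay": 0,"az": 0,"grip": 0},
    {"x": 0,"y": 0,"z": -0.012,"ax": 0,"ay": 0,"az": 0,"grip": 0},
    {"x": 0,"y": 0,"z": -0.016,"ax": 0,"ay": 0,"az": 0,"grip": 0},
    {"x": 0,"y": 0,"z": -0.016,"ax": 0,"ay": 0,"az": 0,"grip": 0},
  ],
)

```text
time: 23.5
tool_pos: [0.5362, 0.0082, 0.103]
tcp_rot: [-1.065, 2.954, -0.0]
wrist_force: [-0.2, 0.6, -1.3]
width: 0.754
grip_force: 99.1
```

```bash
python3 - <<'E'
from h import *
plan(); print(bot.read_state()['torque'])
b=snap('side');a=snap('scene')
big=np.hstack([cv2.resize(a['img'][140:230,260:360],(400,360),interpolation=2),cv2.resize(b['img'][200:300,270:381],(400,360),interpolation=2)])
cv2.imwrite('pics/z2.png',big[:,:,::-1])
E
```

```text
t 23.5 p [0.5362 0.0082 0.103 ] yaw 129.6 q [-0.03  0.12  2.03  0.    0.99 -2.29] w 0.754 gf 99.10747792571783 F [-0.2  0.6 -1.3]
[-0.01187175 -0.05511069 -0.03446433]
```

View pics/z2.png

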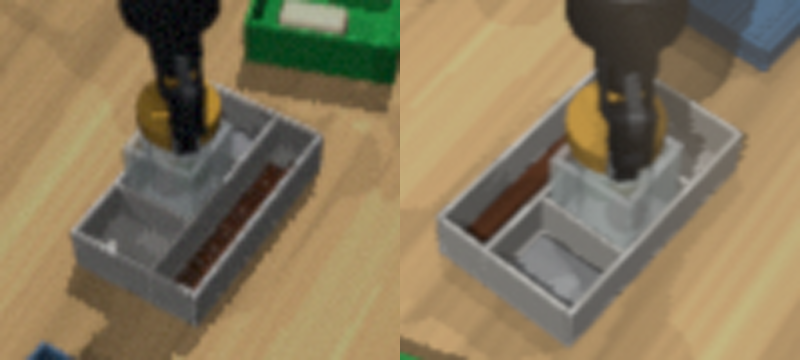

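The -1.3 N wrist force matches the cap's weight, and the picture shows the cap risen with the jar seated, so the cap is free. I'll lay it on the bare shelf at (0.42, 0.12).

```bash
python3 - <<'E'
from h import *
plan((.5362,.008,.2,129.6),(.42,.12,.15,129.6),(.42,.12,.02,129.6),(.42,.12,-.003,129.6))
E
```

```text
t 23.6 p [0.5359 0.0082 0.1028] yaw 129.6 q [-0.03  0.12  2.03  0.    0.99 -2.29] w 0.755 gf 99.10754095762968 F [ 1.1 -0.4 -1.3]
(0.5362, 0.008, 0.2) {'x': -0.0004, 'y': -0.0007, 'z': -0.1945, 'ax': -0.0007, 'ay': 0.0011, 'az': 0.0015}
(0.42, 0.12, 0.15) {'x': 0.0357, 'y': 0.3201, 'z': -0.0946, 'ax': -0.0007, 'ay': 0.0011, 'az': 0.0015}
(0.42, 0.12, 0.02) {'x': 0.0359, 'y': 0.3201, 'z': 0.1654, 'ax': -0.0007, 'ay': 0.0011, 'az': 0.0015}
(0.42, 0.12, -0.003) {'x': 0.0359, 'y': 0.3202, 'z': 0.2114, 'ax': -0.0007, 'ay': 0.0011, 'az': 0.0015}
```

>>> step_arm(
  series=[
    {"x": 0,"y": 0,"z": -0.06,"ax": 0,"ay": 0,"az": 0,"grip": 0},
    {"x": 0,"y": 0,"z": -0.13,"ax": 0,"ay": 0,"az": 0,"grip": 0},
    {"x": 0.01,"y": 0.08,"z": -0.13,"ax": 0,"ay": 0,"az": 0,"grip": 0},
    {"x": 0.02,"y": 0.16,"z": -0.12,"ax": 0,"ay": 0,"az": 0,"grip": 0},
    {"x": 0.03,"y": 0.24,"z": -0.1,"ax": 0,"ay": 0,"az": 0,"grip": 0},
    {"x": 0.036,"y": 0.32,"z": -0.06,"ax": 0,"ay": 0,"az": 0,"grip": 0},
    {"x": 0.036,"y": 0.32,"z": 0.02,"ax": 0,"ay": 0,"az": 0,"grip": 0},
    {"x": 0.036,"y": 0.32,"z": 0.09,"ax": 0,"ay": 0,"az": 0,"grip": 0},
    {"x": 0.036,"y": 0.32,"z": 0.15,"ax": 0,"ay": 0,"az": 0,"grip": 0},
    {"x": 0.036,"y": 0.32,"z": 0.18,"ax": 0,"ay": 0,"az": 0,"grip": 0},
    {"x": 0.036,"y": 0.32,"z": 0.195,"ax": 0,"ay": 0,"az": 0,"grip": 0},
    {"x": 0.036,"y": 0.32,"z": 0.195,"ax": 0,"ay": 0,"az": 0,"grip": 0},
  ],
)

```text
time: 24.8
tool_pos: [0.4189, 0.1196, 0.0043]
tcp_rot: [1.065, -2.954, -0.0]
wrist_force: [0.3, 0.2, -0.8]
width: 0.754
grip_force: 99.6
```

```bash
python3 - <<'E'
from h import *
plan((.42,.12,-.004,129.6))
E
```

```text
t 24.8 p [0.4189 0.1196 0.0043] yaw 129.6 q [ 0.22  0.09  2.29  0.    0.77 -2.04] w 0.754 gf 99.58780165761709 F [ 0.3  0.2 -0.8]
(0.42, 0.12, -0.004) {'x': -0.0021, 'y': -0.0008, 'z': 0.0166, 'ax': 0.0016, 'ay': -0.0032, 'az': 0.0016}
```

Lower slowly, open and retreat.

>>> step_arm(
  series=[
    {"x": 0,"y": 0,"z": 0.008,"ax": 0,"ay": 0,"az": 0,"grip": 0},
    {"x": 0,"y": 0,"z": 0.016,"ax": 0,"ay": 0,"az": 0,"grip": 0},
    {"x": 0,"y": 0,"z": 0.017,"ax": 0,"ay": 0,"az": 0,"grip": 0},
  ],
)

```text
time: 25.1
tool_pos: [0.4201, 0.1198, -0.0031]
tcp_rot: [-1.065, 2.955, -0.0]
wrist_force: [-0.9, 0.6, -1.6]
width: 0.753
grip_force: 99.6
```

>>> step_arm(
  series=[
    {"x": 0,"y": 0,"z": 0,"ax": 0,"ay": 0,"az": 0,"grip": -1},
    {"x": 0,"y": 0,"z": 0,"ax": 0,"ay": 0,"az": 0,"grip": -1},
    {"x": 0,"y": 0,"z": 0,"ax": 0,"ay": 0,"az": 0,"grip": -1},
    {"x": 0,"y": 0,"z": -0.08,"ax": 0,"ay": 0,"az": 0,"grip": -1},
    {"x": 0,"y": 0,"z": -0.18,"ax": 0,"ay": 0,"az": 0,"grip": -1},
    {"x": 0,"y": 0,"z": -0.28,"ax": 0,"ay": 0,"az": 0,"grip": -1},
    {"x": 0,"y": 0,"z": -0.38,"ax": 0,"ay": 0,"az": 0,"grip": -1},
    {"x": 0,"y": 0,"z": -0.46,"ax": 0,"ay": 0,"az": 0,"grip": -1},
    {"x": 0,"y": 0,"z": -0.46,"ax": 0,"ay": 0,"az": 0,"grip": -1},
  ],
)

```text
time: 26.0
tool_pos: [0.4241, 0.1208, 0.2343]
tcp_rot: [-1.061, 2.942, -0.003]
wrist_force: [1.2, 0.7, 0.3]
width: 0.998
grip_force: 0.0
```

```bash
python3 - <<'E'
from h import *
w=snap('wrist','w7.png');cap(w,.02)
plan((.5362,.008,.2,85),(.5362,.008,.2,-5))
E
```

```text
[(array([421. , 117.6]), 34.3, array([ 293,  138,   55,   56, 2333], dtype=int32)), (array([399. ,  91.2]), 0.0, array([314, 138,   1,   1,   1], dtype=int32))]
t 26.1 p [0.4222 0.1204 0.2309] yaw 129.7 q [ 0.22 -0.2   2.09 -0.    1.25 -2.04] w 1.0 gf 0.0 F [ 0.3 -0.  -0.3]
(0.5362, 0.008, 0.2) {'x': -0.0316, 'y': -0.3182, 'z': 0.0633, 'ax': -0.0014, 'ay': 0.0172, 'az': 1.4884}
(0.5362, 0.008, 0.2) {'x': -0.0316, 'y': -0.3182, 'z': 0.0633, 'ax': 0.0139, 'ay': 0.0164, 'az': 4.4884}
```

View pics/w7.png

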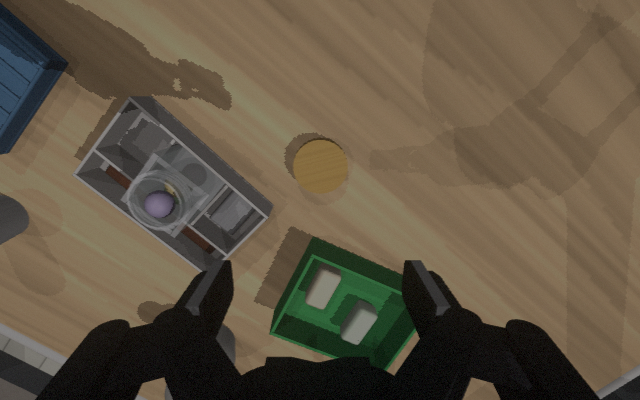

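The cap lies flat at (320,166), both bars are in the tub at (323,286) and (359,320), and the open jar shows a lilac ball at (158,204), so Fresh4 is there. A top grasp would block the mouth. I'll grip the jar with the tool tilted forward, and pour by pitching the tool back. Next: organiser yaw and an arm kinematics check.

```bash
cat >> h.py <<'E'
def tilt(yaw,th):
    "tool y at yaw(deg), tool z tilted th deg from down; tool x/z tilt about tool y so fingers go toward -toolx*sign"
    return down(yaw)@Ro.from_euler('y',th,degrees=True).as_matrix()
E
python3 - <<'E'
from h import *
w=snap('wrist')
P=[ray(w,u,v,.044)[:2]*1000 for u,v in [(75,175),(131,97),(271,209)]]
print(np.round(P)); 
for a,b in((1,2),(0,1)): d=P[b]-P[a];print(np.linalg.norm(d),np.degrees(np.arctan2(d[1],d[0])))
print('jar body top corners?')
from scipy.optimize import least_squares
D=[(.264,1.604,1.274,.6745,.2307),(.06,1.88,1.2,.5578,.2084),(.48,1.75,.92,.6853,.0142),(.22,1.88,1.05,.599,.119),(.09,2.29,.77,.4356,.0043),(.14,2.04,.97,.5365,.0895),(-.2,2.09,1.25,.439,.2309)]
D=np.array(D)
def f(p):
    a2,a3,h,o=p;q2,q3=D[:,0],D[:,1]
    return np.r_[o+a2*np.sin(q2)+a3*np.sin(q2+q3)-D[:,3],h+a2*np.cos(q2)+a3*np.cos(q2+q3)-D[:,4]]
r=least_squares(f,[.4,.4,.2,0]);print(r.x,np.abs(r.fun).max())
print(tilt(-85,60)[:,2],tilt(-85,-60)[:,2])
plan((.45,.03,.25,-85))
E
```

```text
[[599. -94.]
 [482. -85.]
 [489. 102.]]
187.3206636021876 87.86848228361657
116.6329240226389 175.47149226396715
jar body top corners?
[ 0.508131    0.56308675 -0.09298272  0.003394  ] 0.002631185147886267
[ 0.86272992  0.07547909 -0.5       ] [-0.86272992 -0.07547909 -0.5       ]
t 26.1 p [0.4205 0.12   0.2282] yaw 129.7 q [ 0.22 -0.2   2.09 -0.    1.25 -2.04] w 0.998 gf 0.0 F [ 0.1 -0.3 -0.4]
(0.45, 0.03, 0.25) {'x': 0.0692, 'y': -0.1763, 'z': -0.0436, 'ax': -0.0092, 'ay': -0.0016, 'az': -4.8449}
```

```bash
python3 - <<'E'
from h import *
plan((.54,-.15,.26,129.7))
E
```

```text
t 26.1 p [0.4205 0.12   0.2282] yaw 129.7 q [ 0.22 -0.2   2.09 -0.    1.25 -2.04] w 0.998 gf 0.0 F [ 0.1 -0.3 -0.4]
(0.54, -0.15, 0.26) {'x': 0.1603, 'y': -0.5684, 'z': -0.0633, 'ax': -0.0032, 'ay': 0.0062, 'az': -0.0016}
```

>>> step_arm(
  series=[
    {"x": 0.02,"y": -0.07,"z": -0.06,"ax": 0,"ay": 0,"az": 0.2,"grip": -1},
    {"x": 0.05,"y": -0.16,"z": -0.06,"ax": 0,"ay": 0,"az": 0.4,"grip": -1},
    {"x": 0.08,"y": -0.25,"z": -0.06,"ax": 0,"ay": 0,"az": 0.6,"grip": -1},
    {"x": 0.1,"y": -0.34,"z": -0.06,"ax": 0,"ay": 0,"az": 0.8,"grip": -1},
    {"x": 0.13,"y": -0.43,"z": -0.06,"ax": 0,"ay": 0,"az": 1,"grip": -1},
    {"x": 0.15,"y": -0.52,"z": -0.06,"ax": 0,"ay": 0,"az": 1,"grip": -1},
    {"x": 0.16,"y": -0.57,"z": -0.06,"ax": 0,"ay": 0,"az": 1,"grip": -1},
  ],
)

```text
time: 26.8
tool_pos: [0.5394, -0.1536, 0.2535]
tcp_rot: [0.26, -3.127, -0.001]
wrist_force: [-0.0, 1.1, -0.2]
width: 0.997
grip_force: 0.0
```

>>> step_arm(
  series=[
    {"x": 0,"y": 0,"z": 0,"ax": 0,"ay": 0,"az": 0.28,"grip": -1},
    {"x": 0,"y": 0,"z": 0,"ax": 0,"ay": 0,"az": 0.56,"grip": -1},
    {"x": 0,"y": 0,"z": 0,"ax": 0,"ay": 0,"az": 0.84,"grip": -1},
    {"x": 0,"y": 0,"z": 0,"ax": 0,"ay": 0,"az": 1,"grip": -1},
  ],
)

```text
time: 27.2
tool_pos: [0.5384, -0.1505, 0.2534]
tcp_rot: [-0.562, -3.086, -0.001]
wrist_force: [1.0, 0.3, 0.1]
width: 1.0
grip_force: 0.0
```

>>> step_arm(
  series=[
    {"x": 0,"y": 0,"z": 0,"ax": 0,"ay": 0,"az": 0.28,"grip": -1},
    {"x": 0,"y": 0,"z": 0,"ax": 0,"ay": 0,"az": 0.56,"grip": -1},
    {"x": 0,"y": 0,"z": 0,"ax": 0,"ay": 0,"az": 0.84,"grip": -1},
    {"x": 0,"y": 0,"z": 0,"ax": 0,"ay": 0,"az": 1,"grip": -1},
  ],
)

```text
time: 27.6
tool_pos: [0.5384, -0.1503, 0.2535]
tcp_rot: [-1.341, -2.835, 0.001]
wrist_force: [0.3, 0.7, 0.4]
width: 1.002
grip_force: 0.0
```

>>> step_arm(
  series=[
    {"x": 0,"y": 0,"z": 0,"ax": 0,"ay": 0,"az": 0.28,"grip": -1},
    {"x": 0,"y": 0,"z": 0,"ax": 0,"ay": 0,"az": 0.56,"grip": -1},
    {"x": 0,"y": 0,"z": 0,"ax": 0,"ay": 0,"az": 0.84,"grip": -1},
    {"x": 0,"y": 0,"z": 0,"ax": 0,"ay": 0,"az": 1,"grip": -1},
  ],
)

```text
time: 28.0
tool_pos: [0.5384, -0.1502, 0.2535]
tcp_rot: [-2.029, -2.392, 0.003]
wrist_force: [-1.0, -0.2, -0.5]
width: 0.999
grip_force: 0.0
```

>>> step_arm(
  series=[
    {"x": 0,"y": 0,"z": 0,"ax": 0,"ay": 0,"az": 0.25,"grip": -1},
    {"x": 0,"y": 0,"z": 0,"ax": 0,"ay": 0,"az": 0.475,"grip": -1},
    {"x": 0,"y": 0,"z": 0,"ax": 0,"ay": 0,"az": 0.475,"grip": -1},
  ],
)

```text
time: 28.3
tool_pos: [0.5385, -0.1503, 0.2538]
tcp_rot: [-2.306, -2.127, 0.003]
wrist_force: [-1.0, -0.1, -0.7]
width: 1.001
grip_force: 0.0
```

>>> step_arm(
  series=[
    {"x": 0,"y": 0,"z": 0,"ax": 0,"ay": 0.25,"az": 0,"grip": -1},
    {"x": 0,"y": 0,"z": 0,"ax": 0,"ay": 0.5,"az": 0,"grip": -1},
    {"x": 0,"y": 0,"z": 0,"ax": 0,"ay": 0.75,"az": 0,"grip": -1},
    {"x": 0,"y": 0,"z": 0,"ax": 0,"ay": 1,"az": 0,"grip": -1},
    {"x": 0,"y": 0,"z": 0,"ax": 0,"ay": 1,"az": 0,"grip": -1},
  ],
)

```text
time: 28.8
tool_pos: [0.5381, -0.1528, 0.2525]
tcp_rot: [-2.01, -1.848, -0.538]
wrist_force: [-0.2, -0.5, -0.3]
width: 1.0
grip_force: 0.0
```

```bash
python3 - <<'E'
from h import *
w=snap('wrist')
R=Ro.from_rotvec(bot.read_state()['tcp_rot']).as_matrix();print(R.round(3))
plan((.54,-.1,.2,tilt(-4.5,60)))
E
```

```text
[[ 0.073  0.997  0.037]
 [ 0.862 -0.082  0.5  ]
 [ 0.501 -0.004 -0.865]]
t 28.9 p [ 0.5385 -0.152   0.2535] yaw -4.7 q [-0.6   0.17  1.76  0.45  1.5  -0.61] w 0.999 gf 0.0 F [ 1.  -0.8 -1.2]
(0.54, -0.1, 0.2) {'x': 0.0363, 'y': -0.0051, 'z': 0.1446, 'ax': -0.0013, 'ay': 0.9975, 'az': -0.0105}
```

>>> step_arm(
  series=[
    {"x": 0,"y": 0,"z": 0,"ax": 0,"ay": 0.25,"az": 0,"grip": -1},
    {"x": 0,"y": 0,"z": 0,"ax": 0,"ay": 0.5,"az": 0,"grip": -1},
    {"x": 0,"y": 0,"z": 0,"ax": 0,"ay": 0.75,"az": 0,"grip": -1},
    {"x": 0,"y": 0,"z": 0,"ax": 0,"ay": 1,"az": -0.01,"grip": -1},
    {"x": 0,"y": 0,"z": 0,"ax": 0,"ay": 1,"az": -0.01,"grip": -1},
  ],
)

```text
time: 29.35
tool_pos: [0.5384, -0.1502, 0.2521]
tcp_rot: [-1.652, -1.527, -0.954]
wrist_force: [-0.7, 0.9, -0.7]
width: 0.999
grip_force: 0.0
```

```bash
python3 - <<'E'
from h import *
w=snap('wrist','w8.png')
T=tilt(-4.5,60);d=T[:,2];jx=np.array([np.cos(np.radians(-4.5)),np.sin(np.radians(-4.5)),0]);jy=np.array([-jx[1],jx[0],0])
pad=np.array([.536,.008,.070])-.008*jy;tcp=pad+.027*d
print('tcp',tcp,[tuple(np.round(proj(w,[*(np.array([.536,.008])+a*jx[:2]+b*jy[:2]),.088])).astype(int)) for a,b in((.033,.033),(.033,-.033),(-.033,-.033),(-.033,.033))])
s=tcp-.11*d
plan((*s,T),(*tcp,T))
E
```

```text
tcp [0.53720691 0.02333527 0.0565    ] [(np.int64(330), np.int64(199)), (np.int64(332), np.int64(239)), (np.int64(278), np.int64(239)), (np.int64(282), np.int64(199))]
t 29.4 p [ 0.5391 -0.15    0.2539] yaw -4.4 q [-0.75  0.4   1.71  0.76  1.78 -0.82] w 1.001 gf 0.0 F [ 0.2 -0.5 -0.6]
(np.float64(0.529732678919341), np.float64(-0.07163386479819789), np.float64(0.11150000000000003)) {'x': -0.1691, 'y': -0.0304, 'z': 0.2766, 'ax': -0.0051, 'ay': 0.0005, 'az': 0.0007}
(np.float64(0.5372069116257505), np.float64(0.023335266215255307), np.float64(0.0565)) {'x': -0.1691, 'y': -0.0298, 'z': 0.4966, 'ax': -0.0051, 'ay': 0.0005, 'az': 0.0007}
```

View pics/w8.png

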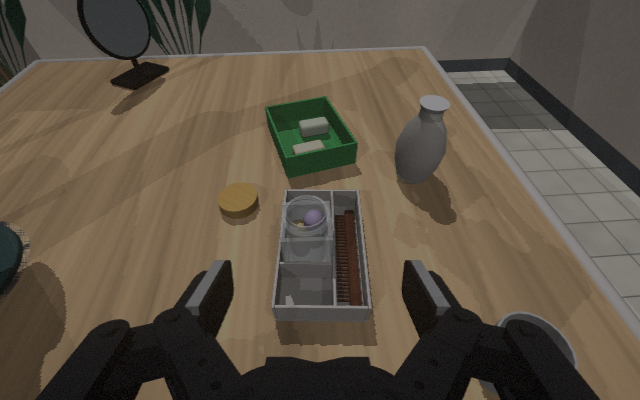

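The jar's top corners match the prediction to about 2 px and the organiser is symmetric, so the yaw is right. Now to standoff.

>>> step_arm(
  force=60,
  series=[
    {"x": -0.05,"y": -0.01,"z": 0.07,"ax": 0,"ay": 0,"az": 0,"grip": -1},
    {"x": -0.1,"y": -0.02,"z": 0.14,"ax": 0,"ay": 0,"az": 0,"grip": -1},
    {"x": -0.15,"y": -0.03,"z": 0.22,"ax": 0,"ay": 0,"az": 0,"grip": -1},
    {"x": -0.169,"y": -0.03,"z": 0.276,"ax": 0,"ay": 0,"az": 0,"grip": -1},
    {"x": -0.169,"y": -0.03,"z": 0.276,"ax": 0,"ay": 0,"az": 0,"grip": -1},
    {"x": -0.169,"y": -0.03,"z": 0.276,"ax": 0,"ay": 0,"az": 0,"grip": -1},
  ],
)

```text
time: 30.0
tool_pos: [0.532, -0.0718, 0.1159]
tcp_rot: [-1.652, -1.54, -0.957]
wrist_force: [0.7, -0.1, 0.7]
width: 1.0
grip_force: 0.0
```

```bash
python3 - <<'E'
from h import *
T=tilt(-4.5,60)
plan((.5372,.0233,.0565,T))
E
```

```text
t 30.0 p [ 0.532  -0.0718  0.1159] yaw -4.2 q [-0.67  0.49  1.89  0.8   1.54 -0.97] w 1.0 gf 0.0 F [ 0.7 -0.1  0.7]
(0.5372, 0.0233, 0.0565) {'x': -0.007, 'y': -0.0044, 'z': 0.2243, 'ax': -0.0024, 'ay': 0.0054, 'az': 0.0145}
```

>>> step_arm(
  series=[
    {"x": -0.007,"y": -0.0044,"z": 0.07,"ax": 0,"ay": 0,"az": 0.01,"grip": -1},
    {"x": -0.007,"y": -0.0044,"z": 0.13,"ax": 0,"ay": 0,"az": 0.01,"grip": -1},
    {"x": -0.007,"y": -0.0044,"z": 0.18,"ax": 0,"ay": 0,"az": 0.01,"grip": -1},
    {"x": -0.007,"y": -0.0044,"z": 0.21,"ax": 0,"ay": 0,"az": 0.01,"grip": -1},
    {"x": -0.007,"y": -0.0044,"z": 0.224,"ax": 0,"ay": 0,"az": 0.01,"grip": -1},
    {"x": -0.007,"y": -0.0044,"z": 0.224,"ax": 0,"ay": 0,"az": 0.01,"grip": -1},
  ],
)

```text
time: 30.6
tool_pos: [0.5374, 0.0223, 0.0561]
tcp_rot: [-1.656, -1.532, -0.956]
wrist_force: [-0.3, -0.8, -0.4]
width: 1.0
grip_force: 0.0
```

```bash
python3 - <<'E'
from h import *
T=tilt(-4.5,60)
plan((.5372,.0233,.0565,T))
E
```

```text
t 30.6 p [0.5374 0.0223 0.0561] yaw -4.5 q [-0.54  0.53  2.    0.91  1.38 -1.02] w 1.0 gf 0.0 F [-0.3 -0.8 -0.4]
(0.5372, 0.0233, 0.0565) {'x': 0.0016, 'y': -0.0006, 'z': 0.0013, 'ax': 0.0007, 'ay': 0.0022, 'az': 0.002}
```

>>> step_arm(
  force=60,
  series=[
    {"x": 0,"y": 0,"z": 0,"ax": 0,"ay": 0,"az": 0,"grip": 0},
    {"x": 0,"y": 0,"z": 0,"ax": 0,"ay": 0,"az": 0,"grip": 0},
    {"x": 0,"y": 0,"z": 0,"ax": 0,"ay": 0,"az": 0,"grip": 0},
    {"x": 0,"y": 0,"z": 0,"ax": 0,"ay": 0,"az": 0,"grip": 0},
  ],
)

```text
time: 31.0
tool_pos: [0.5372, 0.0216, 0.0565]
tcp_rot: [-1.656, -1.529, -0.957]
wrist_force: [-2.6, -2.0, 7.0]
width: 0.764
grip_force: 66.6
```

>>> step_arm(
  series=[
    {"x": 0.0173,"y": 0,"z": -0.01,"ax": 0,"ay": 0,"az": 0,"grip": 0},
    {"x": 0.0346,"y": 0,"z": -0.02,"ax": 0,"ay": 0,"az": 0,"grip": 0},
    {"x": 0.0606,"y": 0,"z": -0.035,"ax": 0,"ay": 0,"az": 0,"grip": 0},
    {"x": 0.0953,"y": 0,"z": -0.055,"ax": 0,"ay": 0,"az": 0,"grip": 0},
    {"x": 0.13,"y": 0,"z": -0.075,"ax": 0,"ay": 0,"az": 0,"grip": 0},
    {"x": 0.1646,"y": 0,"z": -0.095,"ax": 0,"ay": 0,"az": 0,"grip": 0},
    {"x": 0.1992,"y": 0,"z": -0.115,"ax": 0,"ay": 0,"az": 0,"grip": 0},
    {"x": 0.225,"y": 0,"z": -0.13,"ax": 0,"ay": 0,"az": 0,"grip": 0},
    {"x": 0.225,"y": 0,"z": -0.13,"ax": 0,"ay": 0,"az": 0,"grip": 0},
  ],
)

```text
time: 31.9
tool_pos: [0.5379, 0.022, 0.1879]
tcp_rot: [-1.657, -1.534, -0.959]
wrist_force: [1.1, 0.2, -4.5]
width: 0.769
grip_force: 66.6
```

```bash
python3 - <<'E'
from h import *
w=snap('wrist','w9.png');s=snap('scene')
print(quad(s,[(271,228),(310,246),(269,302),(230,266)],.028))
cv2.imwrite('pics/z3.png',np.hstack([w['img'],s['img'][100:300,200:400].repeat(2,0).repeat(2,1)])[:, :, ::-1][:, 180:980])
plan()
E
```

```text
(array([ 574., -284.]), array([203., 160.]), 85.3)
t 32.0 p [0.5366 0.0224 0.1852] yaw -4.5 q [-0.54  0.32  1.98  0.89  1.52 -0.84] w 0.765 gf 66.57238528132439 F [-1.  -0.7 -3.5]
```

View pics/z3.png

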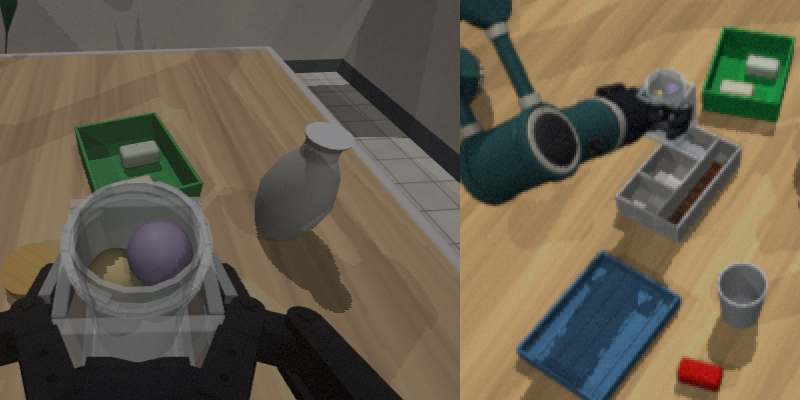

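The jar is held level with lilac and yellow balls visible, and the dish is empty. Next I compute the pour path: mouth over the dish, tipped toward +y.

```bash
cat > pour.py <<'E'
from h import *
dc=np.array([.573,-.283]);yw=-4.5
jx=np.array([np.cos(np.radians(yw)),np.sin(np.radians(yw)),0]);jy=np.array([-jx[1],jx[0],0]);k=np.array([0,0,1.])
def pose(phi,mz,s=-.035,e=0):
    c,sn=np.cos(np.radians(phi)),np.sin(np.radians(phi));u=sn*jy+c*k;w=c*jy-sn*k
    o=np.r_[dc,0]+s*jy+mz*k+e*jx-.103*u
    R=tilt(yw,60-phi);return o+.066*u-.008*w+.027*R[:,2],R
def chain(L):
    s=bot.read_state();p=np.array(s['tool_pos']);R=Ro.from_rotvec(s['tcp_rot']).as_matrix()
    for a in L:
        q,S=pose(*a);print(a,q.round(3),{i:float(v) for i,v in rel(p,R,q,S).items()});p,R=q,S
E
python3 - <<'E'
from pour import *
plan();chain([(0,.26),(30,.23),(60,.18),(85,.12),(85,.09),(95,.08),(105,.078),(115,.08)])
E
```

```text
t 32.0 p [0.5366 0.0224 0.1852] yaw -4.5 q [-0.54  0.32  1.98  0.89  1.52 -0.84] w 0.765 gf 66.57238528132439 F [-1.  -0.7 -3.5]
(0, 0.26) [ 0.571 -0.303  0.21 ] {'x': -0.2797, 'y': 0.1208, 'z': -0.5803, 'ax': 0.0006, 'ay': 0.0021, 'az': -0.0011}
(30, 0.23) [ 0.569 -0.33   0.179] {'x': -0.0809, 'y': 0.0, 'z': -0.0164, 'ax': -0.0, 'ay': -1.0, 'az': -0.0}
(60, 0.18) [ 0.567 -0.354  0.141] {'x': -0.0789, 'y': 0.0, 'z': 0.0402, 'ax': -0.0, 'ay': -1.0, 'az': 0.0}
(85, 0.12) [ 0.566 -0.367  0.1  ] {'x': -0.0258, 'y': 0.0, 'z': 0.0823, 'ax': 0.0, 'ay': -0.8333, 'az': 0.0}
(85, 0.09) [ 0.566 -0.367  0.07 ] {'x': 0.0254, 'y': 0.0, 'z': 0.0544, 'ax': 0.0, 'ay': 0.0, 'az': 0.0}
(95, 0.08) [ 0.566 -0.369  0.069] {'x': -0.0038, 'y': -0.0, 'z': 0.0044, 'ax': -0.0, 'ay': -0.3333, 'az': -0.0}
(105, 0.078) [ 0.566 -0.37   0.076] {'x': -0.01, 'y': -0.0, 'z': -0.0104, 'ax': 0.0, 'ay': -0.3333, 'az': 0.0}
(115, 0.08) [ 0.566 -0.37   0.087] {'x': -0.0151, 'y': 0.0, 'z': -0.0165, 'ax': -0.0, 'ay': -0.3333, 'az': -0.0}
```

>>> step_arm(
  series=[
    {"x": -0.01,"y": 0.005,"z": -0.04,"ax": 0,"ay": 0,"az": 0,"grip": 0},
    {"x": -0.04,"y": 0.02,"z": -0.1,"ax": 0,"ay": 0,"az": 0,"grip": 0},
    {"x": -0.07,"y": 0.03,"z": -0.17,"ax": 0,"ay": 0,"az": 0,"grip": 0},
    {"x": -0.11,"y": 0.045,"z": -0.24,"ax": 0,"ay": 0,"az": 0,"grip": 0},
    {"x": -0.15,"y": 0.06,"z": -0.32,"ax": 0,"ay": 0,"az": 0,"grip": 0},
    {"x": -0.19,"y": 0.08,"z": -0.4,"ax": 0,"ay": 0,"az": 0,"grip": 0},
    {"x": -0.23,"y": 0.1,"z": -0.47,"ax": 0,"ay": 0,"az": 0,"grip": 0},
    {"x": -0.255,"y": 0.11,"z": -0.53,"ax": 0,"ay": 0,"az": 0,"grip": 0},
    {"x": -0.27,"y": 0.117,"z": -0.565,"ax": 0,"ay": 0,"az": 0,"grip": 0},
    {"x": -0.28,"y": 0.121,"z": -0.58,"ax": 0,"ay": 0,"az": 0,"grip": 0},
    {"x": -0.28,"y": 0.121,"z": -0.58,"ax": 0,"ay": 0,"az": 0,"grip": 0},
  ],
)

```text
time: 33.1
tool_pos: [0.5713, -0.3038, 0.2073]
tcp_rot: [-1.658, -1.527, -0.956]
wrist_force: [-0.8, 0.8, -3.8]
width: 0.766
grip_force: 67.9
```

>>> step_arm(
  series=[
    {"x": -0.013,"y": 0,"z": -0.003,"ax": 0,"ay": -0.17,"az": 0,"grip": 0},
    {"x": -0.027,"y": 0,"z": -0.005,"ax": 0,"ay": -0.33,"az": 0,"grip": 0},
    {"x": -0.04,"y": 0,"z": -0.008,"ax": 0,"ay": -0.5,"az": 0,"grip": 0},
    {"x": -0.054,"y": 0,"z": -0.011,"ax": 0,"ay": -0.67,"az": 0,"grip": 0},
    {"x": -0.068,"y": 0,"z": -0.014,"ax": 0,"ay": -0.84,"az": 0,"grip": 0},
    {"x": -0.081,"y": 0,"z": -0.016,"ax": 0,"ay": -1,"az": 0,"grip": 0},
    {"x": -0.081,"y": 0,"z": -0.016,"ax": 0,"ay": -1,"az": 0,"grip": 0},
  ],
)

```text
time: 33.8
tool_pos: [0.5695, -0.3264, 0.1788]
tcp_rot: [-2.006, -1.859, -0.537]
wrist_force: [0.9, 0.6, -3.2]
width: 0.767
grip_force: 67.8
```

```bash
python3 - <<'E'
from pour import *
plan();chain([(60,.18),(85,.12),(85,.09),(95,.08)])
E
```

```text
t 33.8 p [ 0.5695 -0.3264  0.1788] yaw -4.3 q [-0.77  0.47  1.52  0.4   1.51 -0.78] w 0.767 gf 67.81739929392643 F [ 0.9  0.6 -3.2]
(60, 0.18) [ 0.567 -0.354  0.141] {'x': -0.0851, 'y': -0.0, 'z': 0.0372, 'ax': -0.0026, 'ay': -1.0012, 'az': 0.0046}
(85, 0.12) [ 0.566 -0.367  0.1  ] {'x': -0.0258, 'y': 0.0, 'z': 0.0823, 'ax': 0.0, 'ay': -0.8333, 'az': 0.0}
(85, 0.09) [ 0.566 -0.367  0.07 ] {'x': 0.0254, 'y': 0.0, 'z': 0.0544, 'ax': 0.0, 'ay': 0.0, 'az': 0.0}
(95, 0.08) [ 0.566 -0.369  0.069] {'x': -0.0038, 'y': -0.0, 'z': 0.0044, 'ax': -0.0, 'ay': -0.3333, 'az': -0.0}
```

>>> step_arm(
  series=[
    {"x": -0.014,"y": 0,"z": 0.006,"ax": 0,"ay": -0.17,"az": 0,"grip": 0},
    {"x": -0.028,"y": 0,"z": 0.012,"ax": 0,"ay": -0.33,"az": 0,"grip": 0},
    {"x": -0.042,"y": 0,"z": 0.018,"ax": 0,"ay": -0.5,"az": 0,"grip": 0},
    {"x": -0.056,"y": 0,"z": 0.024,"ax": 0,"ay": -0.67,"az": 0,"grip": 0},
    {"x": -0.07,"y": 0,"z": 0.03,"ax": 0,"ay": -0.84,"az": 0,"grip": 0},
    {"x": -0.083,"y": 0,"z": 0.038,"ax": 0,"ay": -1,"az": 0,"grip": 0},
    {"x": -0.083,"y": 0,"z": 0.038,"ax": 0,"ay": -1,"az": 0,"grip": 0},
  ],
)

```text
time: 34.5
tool_pos: [0.5656, -0.3518, 0.1383]
tcp_rot: [-2.299, -2.129, 0.001]
wrist_force: [-0.7, 0.9, -4.3]
width: 0.768
grip_force: 67.8
```

>>> step_arm(
  series=[
    {"x": -0.005,"y": 0,"z": 0.016,"ax": 0,"ay": -0.14,"az": 0,"grip": 0},
    {"x": -0.01,"y": 0,"z": 0.032,"ax": 0,"ay": -0.28,"az": 0,"grip": 0},
    {"x": -0.015,"y": 0,"z": 0.048,"ax": 0,"ay": -0.42,"az": 0,"grip": 0},
    {"x": -0.02,"y": 0,"z": 0.064,"ax": 0,"ay": -0.56,"az": 0,"grip": 0},
    {"x": -0.026,"y": 0,"z": 0.082,"ax": 0,"ay": -0.67,"az": 0,"grip": 0},
    {"x": -0.026,"y": 0,"z": 0.082,"ax": 0,"ay": -0.67,"az": 0,"grip": 0},
  ],
)

```text
time: 35.1
tool_pos: [0.5633, -0.3662, 0.0958]
tcp_rot: [2.122, 1.961, -0.379]
wrist_force: [-0.7, 0.2, -3.8]
width: 0.765
grip_force: 67.8
```

```bash
python3 - <<'E'
from pour import *
plan();chain([(80,.095),(88,.082),(95,.08),(105,.078),(115,.08)])
w=snap('side','d2.png');s=snap('scene')
cv2.imwrite('pics/z4.png',np.hstack([cv2.resize(s['img'][200:340,190:350],(400,350)),cv2.resize(w['img'][110:250,290:450],(400,350))])[:,:,::-1])
E
```

```text
t 35.1 p [ 0.5633 -0.3662  0.0958] yaw -4.6 q [-0.45  0.31  1.85 -0.42  0.9  -0.12] w 0.765 gf 67.77556874762922 F [-0.7  0.2 -3.8]
(80, 0.095) [ 0.567 -0.365  0.071] {'x': 0.0199, 'y': 0.0066, 'z': 0.0453, 'ax': -0.0171, 'ay': -0.0067, 'az': 0.003}
(88, 0.082) [ 0.566 -0.368  0.065] {'x': -0.0011, 'y': -0.0, 'z': 0.0136, 'ax': 0.0, 'ay': -0.2667, 'az': 0.0}
(95, 0.08) [ 0.566 -0.369  0.069] {'x': -0.007, 'y': 0.0, 'z': -0.0058, 'ax': -0.0, 'ay': -0.2333, 'az': -0.0}
(105, 0.078) [ 0.566 -0.37   0.076] {'x': -0.01, 'y': -0.0, 'z': -0.0104, 'ax': 0.0, 'ay': -0.3333, 'az': 0.0}
(115, 0.08) [ 0.566 -0.37   0.087] {'x': -0.0151, 'y': 0.0, 'z': -0.0165, 'ax': -0.0, 'ay': -0.3333, 'az': -0.0}
```

View pics/z4.png

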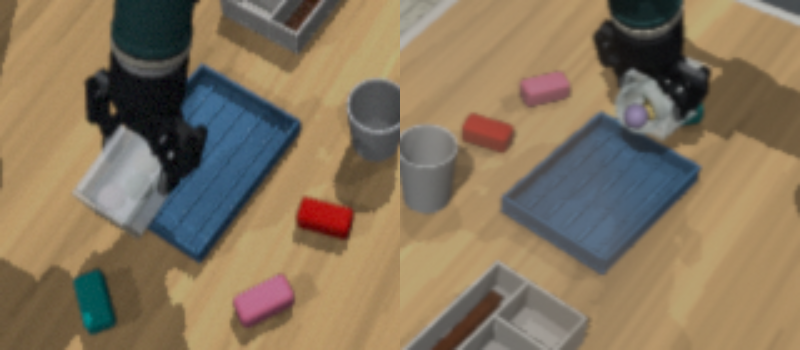

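The jar lies near level with the mouth toward the dish; the side view has it at (640,115) with lilac visible. I'll check the mouth position against projection before tipping.

```bash
python3 - <<'E'
from pour import *
s=snap('scene');d=snap('side')
st=bot.read_state();p=np.array(st['tool_pos']);R=Ro.from_rotvec(st['tcp_rot']).as_matrix()
q,S=pose(80,.12);M0=np.r_[dc,0]-.035*jy+.12*k
M=p+R@S.T@(M0-q);u=R@S.T@(np.sin(np.radians(80))*jy+np.cos(np.radians(80))*k)
print('mouth',M,'axis',u)
for X in (M,M-.103*u): print([np.round(v) for v in proj(s,X)],[np.round(v) for v in proj(d,X)])
print('zoomed',[(np.array(proj(s,X))-[190,200])*2.5 for X in (M,M-.103*u)],[(np.array(proj(d,X))-[290,110])*2.5+[400,0] for X in (M,M-.103*u)])
E
```

```text
mouth [ 0.57027201 -0.32256782  0.12415813] axis [0.07958851 0.98162892 0.17340798]
[np.float64(255.0), np.float64(253.0)] [np.float64(384.0), np.float64(152.0)]
[np.float64(231.0), np.float64(287.0)] [np.float64(401.0), np.float64(139.0)]
zoomed [array([161.79793581, 133.51027108]), array([102.99987032, 216.94022776])] [array([634.34614161, 104.25215197]), array([678.63062137,  71.98784406])]
```

>>> step_arm(
  series=[
    {"x": 0.007,"y": 0.003,"z": 0.015,"ax": 0,"ay": 0,"az": 0,"grip": 0},
    {"x": 0.014,"y": 0.0066,"z": 0.03,"ax": 0,"ay": 0,"az": 0,"grip": 0},
    {"x": 0.02,"y": 0.0066,"z": 0.045,"ax": 0,"ay": 0,"az": 0,"grip": 0},
    {"x": 0.02,"y": 0.0066,"z": 0.045,"ax": 0,"ay": 0,"az": 0,"grip": 0},
  ],
)

```text
time: 35.7
tool_pos: [0.5682, -0.3668, 0.0727]
tcp_rot: [2.118, 1.957, -0.378]
wrist_force: [0.2, -0.3, -2.9]
width: 0.767
grip_force: 67.9
```

>>> step_arm(
  series=[
    {"x": 0,"y": 0,"z": 0.004,"ax": 0,"ay": -0.07,"az": 0,"grip": 0},
    {"x": 0,"y": 0,"z": 0.008,"ax": 0,"ay": -0.14,"az": 0,"grip": 0},
    {"x": -0.001,"y": 0,"z": 0.011,"ax": 0,"ay": -0.2,"az": 0,"grip": 0},
    {"x": -0.001,"y": 0,"z": 0.013,"ax": 0,"ay": -0.27,"az": 0,"grip": 0},
    {"x": -0.003,"y": 0,"z": 0.012,"ax": 0,"ay": -0.33,"az": 0,"grip": 0},
    {"x": -0.005,"y": 0,"z": 0.01,"ax": 0,"ay": -0.4,"az": 0,"grip": 0},
    {"x": -0.007,"y": 0,"z": 0.009,"ax": 0,"ay": -0.45,"az": 0,"grip": 0},
    {"x": -0.008,"y": 0,"z": 0.008,"ax": 0,"ay": -0.5,"az": 0,"grip": 0},
    {"x": -0.008,"y": 0,"z": 0.008,"ax": 0,"ay": -0.5,"az": 0,"grip": 0},
    {"x": -0.008,"y": 0,"z": 0.008,"ax": 0,"ay": -0.5,"az": 0,"grip": 0},
    {"x": -0.008,"y": 0,"z": 0.008,"ax": 0,"ay": -0.5,"az": 0,"grip": 0},
    {"x": -0.008,"y": 0,"z": 0.008,"ax": 0,"ay": -0.5,"az": 0,"grip": 0},
  ],
)

```text
time: 36.9
tool_pos: [0.5695, -0.3729, 0.073]
tcp_rot: [1.953, 1.804, -0.618]
wrist_force: [-0.0, -0.2, -2.7]
width: 0.768
grip_force: 67.9
```

>>> step_arm(
  series=[
    {"x": -0.0025,"y": 0,"z": -0.0026,"ax": 0,"ay": -0.08,"az": 0,"grip": 0},
    {"x": -0.005,"y": 0,"z": -0.005,"ax": 0,"ay": -0.17,"az": 0,"grip": 0},
    {"x": -0.0075,"y": 0,"z": -0.008,"ax": 0,"ay": -0.25,"az": 0,"grip": 0},
    {"x": -0.01,"y": 0,"z": -0.01,"ax": 0,"ay": -0.33,"az": 0,"grip": 0},
    {"x": -0.01,"y": 0,"z": -0.01,"ax": 0,"ay": -0.33,"az": 0,"grip": 0},
    {"x": -0.01,"y": 0,"z": -0.01,"ax": 0,"ay": -0.33,"az": 0,"grip": 0},
    {"x": -0.01,"y": 0,"z": -0.01,"ax": 0,"ay": -0.33,"az": 0,"grip": 0},
    {"x": -0.01,"y": 0,"z": -0.01,"ax": 0,"ay": -0.33,"az": 0,"grip": 0},
    {"x": -0.01,"y": 0,"z": -0.01,"ax": 0,"ay": -0.33,"az": 0,"grip": 0},
  ],
)

```text
time: 37.8
tool_pos: [0.5693, -0.3741, 0.08]
tcp_rot: [1.839, 1.698, -0.762]
wrist_force: [-0.1, 0.3, -2.6]
width: 0.766
grip_force: 68.0
```

```bash
python3 - <<'E'
from pour import *
plan();chain([(115,.08)])
w=snap('side');s=snap('scene')
cv2.imwrite('pics/z5.png',np.hstack([cv2.resize(s['img'][200:340,190:350],(400,350)),cv2.resize(w['img'][110:250,290:450],(400,350))])[:,:,::-1])
E
```

```text
t 37.8 p [ 0.5693 -0.3741  0.08  ] yaw -4.6 q [-0.26  0.4   1.95 -1.03  0.95  0.52] w 0.766 gf 68.00337260695528 F [-0.1  0.3 -2.6]
(115, 0.08) [ 0.566 -0.37   0.087] {'x': -0.0049, 'y': -0.0069, 'z': -0.0159, 'ax': -0.0021, 'ay': -0.3337, 'az': -0.0013}
```

View pics/z5.png

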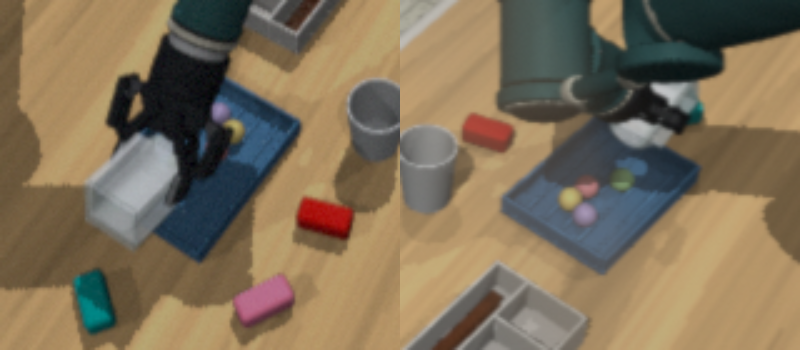

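All four balls (pink, green, yellow, lilac) lie in the dish and the jar looks empty. Now I bring the jar back.

```bash
python3 - <<'E'
from pour import *
chain([(105,.16),(75,.22),(45,.25),(15,.26),(0,.27)])
E
```

```text
(105, 0.16) [ 0.566 -0.37   0.158] {'x': -0.106, 'y': -0.0068, 'z': -0.1155, 'ax': -0.0022, 'ay': -0.0002, 'az': -0.001}
(75, 0.22) [ 0.567 -0.363  0.192] {'x': -0.0366, 'y': 0.0, 'z': -0.0591, 'ax': -0.0, 'ay': 1.0, 'az': -0.0}
(45, 0.25) [ 0.568 -0.343  0.203] {'x': 0.0327, 'y': -0.0, 'z': -0.0322, 'ax': -0.0, 'ay': 1.0, 'az': 0.0}
(15, 0.26) [ 0.57  -0.316  0.207] {'x': 0.0534, 'y': -0.0, 'z': 0.0064, 'ax': -0.0, 'ay': 1.0, 'az': 0.0}
(0, 0.27) [ 0.571 -0.303  0.22 ] {'x': 0.0366, 'y': 0.0, 'z': 0.0019, 'ax': 0.0, 'ay': 0.5, 'az': 0.0}
```

>>> step_arm(
  series=[
    {"x": -0.03,"y": 0,"z": -0.033,"ax": 0,"ay": 0,"az": 0,"grip": 0},
    {"x": -0.07,"y": 0,"z": -0.075,"ax": 0,"ay": 0,"az": 0,"grip": 0},
    {"x": -0.106,"y": 0,"z": -0.115,"ax": 0,"ay": 0,"az": 0,"grip": 0},
    {"x": -0.106,"y": 0,"z": -0.115,"ax": 0,"ay": 0,"az": 0,"grip": 0},
  ],
)

```text
time: 38.3
tool_pos: [0.5725, -0.3716, 0.1633]
tcp_rot: [1.836, 1.692, -0.756]
wrist_force: [0.5, 0.9, -1.3]
width: 0.769
grip_force: 68.1
```

>>> step_arm(
  series=[
    {"x": -0.009,"y": 0,"z": -0.015,"ax": 0,"ay": 0.25,"az": 0,"grip": 0},
    {"x": -0.018,"y": 0,"z": -0.03,"ax": 0,"ay": 0.5,"az": 0,"grip": 0},
    {"x": -0.027,"y": 0,"z": -0.045,"ax": 0,"ay": 0.75,"az": 0,"grip": 0},
    {"x": -0.037,"y": 0,"z": -0.059,"ax": 0,"ay": 1,"az": 0,"grip": 0},
    {"x": -0.037,"y": 0,"z": -0.059,"ax": 0,"ay": 1,"az": 0,"grip": 0},
  ],
)

```text
time: 38.8
tool_pos: [0.5707, -0.3669, 0.1943]
tcp_rot: [2.17, 1.993, -0.284]
wrist_force: [1.2, -1.0, -2.6]
width: 0.764
grip_force: 67.9
```

>>> step_arm(
  series=[
    {"x": 0.008,"y": 0,"z": -0.008,"ax": 0,"ay": 0.25,"az": 0,"grip": 0},
    {"x": 0.016,"y": 0,"z": -0.016,"ax": 0,"ay": 0.5,"az": 0,"grip": 0},
    {"x": 0.024,"y": 0,"z": -0.024,"ax": 0,"ay": 0.75,"az": 0,"grip": 0},
    {"x": 0.033,"y": 0,"z": -0.032,"ax": 0,"ay": 1,"az": 0,"grip": 0},
    {"x": 0.033,"y": 0,"z": -0.032,"ax": 0,"ay": 1,"az": 0,"grip": 0},
  ],
)

```text
time: 39.3
tool_pos: [0.5693, -0.3447, 0.1984]
tcp_rot: [-2.169, -1.993, -0.276]
wrist_force: [-0.8, 0.5, -4.6]
width: 0.769
grip_force: 67.7
```

>>> step_arm(
  series=[
    {"x": 0.013,"y": 0,"z": 0.002,"ax": 0,"ay": 0.25,"az": 0,"grip": 0},
    {"x": 0.027,"y": 0,"z": 0.003,"ax": 0,"ay": 0.5,"az": 0,"grip": 0},
    {"x": 0.04,"y": 0,"z": 0.005,"ax": 0,"ay": 0.75,"az": 0,"grip": 0},
    {"x": 0.053,"y": 0,"z": 0.006,"ax": 0,"ay": 1,"az": 0,"grip": 0},
    {"x": 0.053,"y": 0,"z": 0.006,"ax": 0,"ay": 1,"az": 0,"grip": 0},
    {"x": 0.053,"y": 0,"z": 0.006,"ax": 0,"ay": 1,"az": 0,"grip": 0},
  ],
)

```text
time: 39.9
tool_pos: [0.573, -0.3155, 0.2038]
tcp_rot: [-1.841, -1.696, -0.752]
wrist_force: [-0.6, -0.3, -3.0]
width: 0.765
grip_force: 67.8
```

```bash
python3 - <<'E'
from pour import *
plan((.566,-.28,.215,tilt(-4.5,60)),(.5374,.0221,.19,tilt(-4.5,60)))
E
```

```text
t 39.9 p [ 0.573  -0.3155  0.2038] yaw -4.5 q [-0.82  0.56  1.43  0.55  1.72 -0.82] w 0.765 gf 67.79418481909033 F [-0.6 -0.3 -3. ]
(0.566, -0.28, 0.215) {'x': 0.0651, 'y': -0.0197, 'z': 0.0334, 'ax': -0.0082, 'ay': 0.5064, 'az': -0.0113}
(0.5374, 0.0221, 0.19) {'x': 0.4534, 'y': -0.1239, 'z': 0.4907, 'ax': -0.0082, 'ay': 0.5064, 'az': -0.0113}
```

>>> step_arm(
  series=[
    {"x": 0.04,"y": -0.011,"z": 0.025,"ax": 0,"ay": 0.17,"az": 0,"grip": 0},
    {"x": 0.09,"y": -0.025,"z": 0.075,"ax": 0,"ay": 0.34,"az": 0,"grip": 0},
    {"x": 0.15,"y": -0.041,"z": 0.145,"ax": -0.008,"ay": 0.506,"az": -0.01,"grip": 0},
    {"x": 0.21,"y": -0.057,"z": 0.21,"ax": -0.008,"ay": 0.506,"az": -0.01,"grip": 0},
    {"x": 0.27,"y": -0.074,"z": 0.28,"ax": -0.008,"ay": 0.506,"az": -0.01,"grip": 0},
    {"x": 0.33,"y": -0.09,"z": 0.345,"ax": -0.008,"ay": 0.506,"az": -0.01,"grip": 0},
    {"x": 0.39,"y": -0.107,"z": 0.415,"ax": -0.008,"ay": 0.506,"az": -0.01,"grip": 0},
    {"x": 0.43,"y": -0.118,"z": 0.462,"ax": -0.008,"ay": 0.506,"az": -0.01,"grip": 0},
    {"x": 0.453,"y": -0.124,"z": 0.49,"ax": -0.008,"ay": 0.506,"az": -0.01,"grip": 0},
    {"x": 0.453,"y": -0.124,"z": 0.49,"ax": -0.008,"ay": 0.506,"az": -0.01,"grip": 0},
    {"x": 0.453,"y": -0.124,"z": 0.49,"ax": -0.008,"ay": 0.506,"az": -0.01,"grip": 0},
  ],
)

```text
time: 41.0
tool_pos: [0.5387, 0.0209, 0.1944]
tcp_rot: [-1.654, -1.537, -0.962]
wrist_force: [-0.4, -1.3, -2.6]
width: 0.767
grip_force: 67.8
```

```bash
python3 - <<'E'
from pour import *
plan((.5372,.0216,.11,tilt(-4.5,60)),(.5372,.0216,.0575,tilt(-4.5,60)))
E
```

```text
t 41.0 p [0.5387 0.0209 0.1944] yaw -4.5 q [-0.54  0.31  1.97  0.89  1.53 -0.83] w 0.767 gf 67.78699718425742 F [-0.4 -1.3 -2.6]
(0.5372, 0.0216, 0.11) {'x': -0.1455, 'y': -0.0044, 'z': 0.0855, 'ax': 0.0061, 'ay': 0.0009, 'az': 0.0133}
(0.5372, 0.0216, 0.0575) {'x': -0.2364, 'y': -0.0052, 'z': 0.138, 'ax': 0.0061, 'ay': 0.0009, 'az': 0.0133}
```

Lower to just above the walls and re-measure.

>>> step_arm(
  series=[
    {"x": -0.05,"y": -0.004,"z": 0.029,"ax": 0,"ay": 0,"az": 0.01,"grip": 0},
    {"x": -0.1,"y": -0.004,"z": 0.058,"ax": 0,"ay": 0,"az": 0.01,"grip": 0},
    {"x": -0.14,"y": -0.0044,"z": 0.082,"ax": 0,"ay": 0,"az": 0.01,"grip": 0},
    {"x": -0.145,"y": -0.0044,"z": 0.0855,"ax": 0,"ay": 0,"az": 0.01,"grip": 0},
    {"x": -0.145,"y": -0.0044,"z": 0.0855,"ax": 0,"ay": 0,"az": 0.01,"grip": 0},
  ],
)

```text
time: 41.5
tool_pos: [0.5373, 0.0209, 0.1096]
tcp_rot: [-1.658, -1.526, -0.961]
wrist_force: [-1.0, -0.2, -2.8]
width: 0.769
grip_force: 67.8
```

```bash
python3 - <<'E'
from pour import *
plan((.5372,.0218,.08,tilt(-4.5,60)),(.5372,.0218,.0575,tilt(-4.5,60)))
E
```

```text
t 41.5 p [0.5373 0.0209 0.1096] yaw -4.8 q [-0.54  0.44  2.    0.9   1.44 -0.95] w 0.769 gf 67.84362610881544 F [-1.  -0.2 -2.8]
(0.5372, 0.0218, 0.08) {'x': -0.0504, 'y': -0.0005, 'z': 0.031, 'ax': 0.0083, 'ay': -0.0062, 'az': -0.0035}
(0.5372, 0.0218, 0.0575) {'x': -0.0895, 'y': -0.0005, 'z': 0.0534, 'ax': 0.0083, 'ay': -0.0062, 'az': -0.0035}
```

>>> step_arm(
  series=[
    {"x": -0.017,"y": 0,"z": 0.0105,"ax": 0.008,"ay": -0.006,"az": 0,"grip": 0},
    {"x": -0.034,"y": 0,"z": 0.021,"ax": 0.008,"ay": -0.006,"az": 0,"grip": 0},
    {"x": -0.0504,"y": 0,"z": 0.031,"ax": 0.008,"ay": -0.006,"az": 0,"grip": 0},
    {"x": -0.0504,"y": 0,"z": 0.031,"ax": 0.008,"ay": -0.006,"az": 0,"grip": 0},
  ],
)

```text
time: 41.9
tool_pos: [0.5367, 0.0226, 0.0837]
tcp_rot: [-1.65, -1.531, -0.958]
wrist_force: [-3.5, 0.8, -2.1]
width: 0.764
grip_force: 67.6
```

```bash
python3 - <<'E'
from pour import *
plan((.5372,.0218,.0575,tilt(-4.5,60)))
E
```

```text
t 41.9 p [0.5367 0.0226 0.0837] yaw -4.3 q [-0.54  0.48  2.    0.9   1.41 -0.98] w 0.764 gf 67.60004467796534 F [-3.5  0.8 -2.1]
(0.5372, 0.0218, 0.0575) {'x': -0.0462, 'y': 0.0011, 'z': 0.0248, 'ax': -0.0043, 'ay': -0.0071, 'az': 0.0056}
```

>>> step_arm(
  series=[
    {"x": -0.015,"y": -0.001,"z": 0.008,"ax": 0,"ay": 0,"az": 0,"grip": 0},
    {"x": -0.03,"y": -0.001,"z": 0.017,"ax": 0,"ay": 0,"az": 0,"grip": 0},
    {"x": -0.0415,"y": -0.001,"z": 0.024,"ax": 0,"ay": 0,"az": 0,"grip": 0},
    {"x": -0.0415,"y": -0.001,"z": 0.024,"ax": 0,"ay": 0,"az": 0,"grip": 0},
  ],
)

```text
time: 42.3
tool_pos: [0.5369, 0.0226, 0.0571]
tcp_rot: [-1.654, -1.527, -0.957]
wrist_force: [-2.8, -3.3, 5.0]
width: 0.768
grip_force: 68.0
```

```bash
python3 - <<'E'
from pour import *
plan((.5372,.0218,.0565,tilt(-4.5,60)))
E
```

```text
t 42.3 p [0.5369 0.0226 0.0571] yaw -4.5 q [-0.54  0.53  2.    0.91  1.39 -1.02] w 0.768 gf 68.04134840145707 F [-2.8 -3.3  5. ]
(0.5372, 0.0218, 0.0565) {'x': -0.0018, 'y': 0.0007, 'z': -0.0007, 'ax': -0.0003, 'ay': -0.0059, 'az': -0.0022}
```

It's seated (floor contact at 5 N). Release and back out along the tool axis, then clear.

>>> step_arm(
  series=[
    {"x": 0,"y": 0,"z": 0,"ax": 0,"ay": 0,"az": 0,"grip": -1},
    {"x": 0,"y": 0,"z": 0,"ax": 0,"ay": 0,"az": 0,"grip": -1},
    {"x": 0,"y": 0,"z": 0,"ax": 0,"ay": 0,"az": 0,"grip": -1},
    {"x": 0,"y": 0,"z": -0.04,"ax": 0,"ay": 0,"az": 0,"grip": -1},
    {"x": 0,"y": 0,"z": -0.1,"ax": 0,"ay": 0,"az": 0,"grip": -1},
    {"x": 0,"y": 0,"z": -0.18,"ax": 0,"ay": 0,"az": 0,"grip": -1},
    {"x": 0.02,"y": 0,"z": -0.26,"ax": 0,"ay": 0,"az": 0,"grip": -1},
    {"x": 0.1,"y": 0,"z": -0.3,"ax": 0,"ay": 0,"az": 0,"grip": -1},
    {"x": 0.17,"y": 0,"z": -0.33,"ax": 0,"ay": 0,"az": 0,"grip": -1},
    {"x": 0.23,"y": 0,"z": -0.35,"ax": 0,"ay": 0,"az": 0,"grip": -1},
    {"x": 0.23,"y": 0,"z": -0.35,"ax": 0,"ay": 0,"az": 0,"grip": -1},
  ],
)

```text
time: 43.4
tool_pos: [0.531, -0.0727, 0.2489]
tcp_rot: [-1.657, -1.539, -0.961]
wrist_force: [-0.1, -0.2, -0.6]
width: 0.999
grip_force: 0.0
```

```bash
python3 - <<'E'
from pour import *
plan()
w=snap('wrist');s=snap('scene')
a=cv2.resize(w['img'],(480,300));a=np.vstack([a,np.zeros((140,480,3),np.uint8)])
cv2.imwrite('pics/z6.png',np.hstack([a,cv2.resize(s['img'][90:310,220:380],(320,440))])[:,:,::-1])
E
```

```text
t 43.4 p [ 0.531  -0.0727  0.2489] yaw -4.5 q [-0.67  0.31  1.85  0.81  1.69 -0.81] w 0.999 gf 0.0 F [-0.1 -0.2 -0.6]
```

View pics/z6.png

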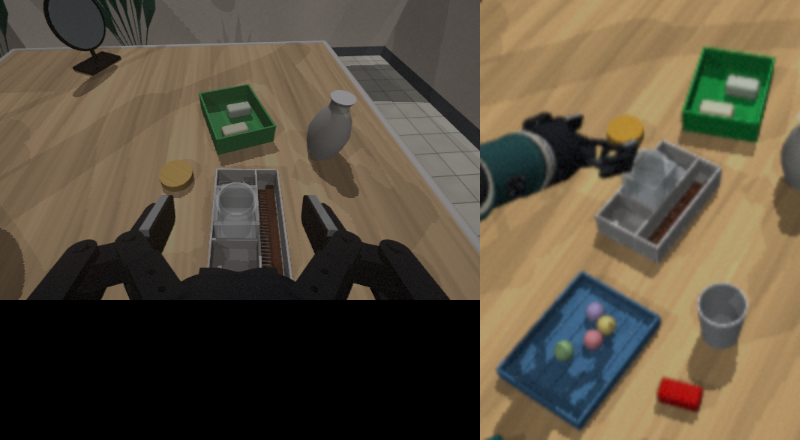

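The picture shows the four fresh soaps in the dish at (565–606, 311–350). The empty jar stands upright in its well at (655,175), the cap is flat at (625,130), and both bars are in the tub. The robot is clear, so I'm handing in.

```bash
python3 -c "
from h import *
print(bot.finish_job())"
```

```text
the job is handed in; nothing more can be done
None
```

The job is handed in at about 43 s on the robot's clock: both used bars are in the tub, the cap is flat on the shelf, all four fresh soaps are in the dish, and the empty jar is upright and open in its well; the hand-in returned no verdict.

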